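Scoop a grinding ball from the storage jar into the mill bowl

TASK

Take the slotted scoop from its stand, angle it through the narrow mouth of the clear jar to get at least one of the two ceramic grinding balls onto it, right it and lift the ball out, and tip the ball into the steel mill bowl. Then hang the scoop upright in its stand again. Do not touch the balls with the fingers, leave no ball lying anywhere but in the jar or the bowl, and knock none of the other vessels over.

Things in the scene. Friction and masses are not known exactly. Their poses are not given: they have to be found in the camera images.
- jar: open clear plastic jar, fixed upright on the bench, 88 mm high, outer diameter 166, walls 5. Origin: centre of its underside, z up. Flat inner floor 5 mm above it; inner diameter 156 mm up to height 58, then a sloping shoulder to the neck (height 76 to 88), 104 inner, 123 outer over its white collar.
- ball1_center (a point): loose dark grey ceramic grinding ball, 40 mm diameter, about 120 g, in the jar; this point is its centre (25 mm above the bench in the jar). It rolls easily; its axes mean nothing.
- ball2_center (a point): loose dark grey ceramic grinding ball, 40 mm diameter, about 120 g, in the jar; this point is its centre (25 mm above the bench in the jar). It rolls easily; its axes mean nothing.
- bowl: open steel mill bowl clamped on a round grey base, fixed to the bench. Origin: centre of the base's underside. Base 150 mm diameter, 20 high; bowl 124 outer, 112 inner diameter, inner floor 28 mm and rim 90 mm above the origin. Three clamp lugs, up to 42 mm high, reach 78 mm from the axis.
- scoop_grip (a point): centre of the grip of the loose scoop (0.18 kg): grey block 16 (x) x 20 (y) x 60 (z) mm on top of the handle. All scoop points share the scoop's frame: z up along the straight handle (vertical when hanging), x the way the lip points, y across. Below the grip and guard plate runs a 10 mm rod to z -138 mm from here, then cranks down to the top of the pan's back wall (x +24, z -159).
- scoop_guard (a point): centre of the underside of the scoop's square guard plate (44 x 44 mm, 7 thick), 37 mm below scoop_grip
- scoop_heel (a point): middle of the heel, the lower rear edge of the scoop's steel pan: x +40, z -187 mm from scoop_grip. Pan 45 mm long, 52 wide, open at the lip; back wall 32 high, square to the pan floor; side walls 26 high along the rear 34 mm, 46 apart inside. The floor is two runners 3 thick, 13 wide, with a 26 mm slot, open at the lip, between them: a 40 mm ball rides on both.
- scoop_lip (a point): middle of the pan's lip (underside, level with the runner tips): x +79, z -164.5 mm from scoop_grip. The pan floor rises 30 degrees from heel to lip with the handle vertical, which keeps a ball in; it is level when the handle leans 30 degrees to the lip side, and tips a ball out when the handle leans further that way.
- scoop_pocket (a point): where a ball's centre lies when it sits in the scoop against the back wall: x +50.8, z -159.7 mm from scoop_grip
- stand: scoop stand fixed to the bench: base plate (14 mm high, x +5 to +105, y +-45), post (x +55 to +77) and level fork. Origin: on the bench under the hanging rod; x runs from the fork's open end to the post. Two prongs 10 mm wide, 22 apart inside, top 175 mm high, x -26 (open end) to the post, whose top is level with them.
- stand_seat (a point): midway between the prongs, level with their top, 175 mm above the stand's origin (same axes). At the start scoop_guard is here: the plate lies on the prongs, lip to the stand's -x. Lift the scoop a little and draw it out to -x; the pan cannot pass up through the fork. Prongs 44 mm over their outsides.
- white_jar: bystander: lidded white plastic jar, 84 mm wide, 130 high, standing loose on the bench; origin: centre of its underside
- mortar: bystander: white ceramic mortar bowl, 100 mm wide, 60 high, standing loose on the bench; origin: centre of its underside
- beaker: bystander: empty glass beaker, 68 mm wide, 90 high, standing loose on the bench; origin: centre of its underside
Not all that is in view belongs to the job. Leave any green or orange look-alike of the jar alone.

How it is judged (in metres and radians):
On the way, in this order (a step that is already met when the one before it is completed fails the run):
1. a ball sits in the scoop, lifted clear above the jar (((distance between ball1_center and scoop_pocket below 0.022 m and z of ball1_center in the frame of jar above 0.13 m) or (distance between ball2_center and scoop_pocket below 0.022 m and z of ball2_center in the frame of jar above 0.13 m))), for 0.2 s.
2. a ball lies in the mill bowl (((horizontal distance between ball1_center and bowl below 0.05 m and z of ball1_center in the frame of bowl between 0.03 and 0.08 m) or (horizontal distance between ball2_center and bowl below 0.05 m and z of ball2_center in the frame of bowl between 0.03 and 0.08 m))), for 0.2 s.
At the end, for the whole second after the job is handed in: At least one ball is in the mill bowl, every ball is in the bowl or the jar, and the scoop hangs in its stand: upright within 0.2 rad, guard plate on the prongs (-6 to +8 mm), within 15 mm of the fork's middle and 35 mm before to 50 mm behind the seat point (((horizontal distance between ball1_center and bowl below 0.05 m and z of ball1_center in the frame of bowl between 0.03 and 0.08 m) or (horizontal distance between ball2_center and bowl below 0.05 m and z of ball2_center in the frame of bowl between 0.03 and 0.08 m)) and ((horizontal distance between ball1_center and bowl below 0.05 m and z of ball1_center in the frame of bowl between 0.03 and 0.08 m) or (horizontal distance between ball1_center and jar below 0.075 m and z of ball1_center in the frame of jar below 0.07 m)) and ((horizontal distance between ball2_center and bowl below 0.05 m and z of ball2_center in the frame of bowl between 0.03 and 0.08 m) or (horizontal distance between ball2_center and jar below 0.075 m and z of ball2_center in the frame of jar below 0.07 m)) and x of scoop_guard in the frame of stand_seat between -0.035 and 0.05 m and y of scoop_guard in the frame of stand_seat between -0.015 and 0.015 m and z of scoop_guard in the frame of stand_seat between -0.006 and 0.008 m and angle between scoop_grip's own z axis and vertical below 0.2 rad); the robot touches nothing.
It fails at once if the fingers or the arm touch a ball (contact force between any of the fingers, the arm and ball1 above 0.5 N or contact force between any of the fingers, the arm and ball2 above 0.5 N).
It fails at once if another vessel is knocked over (angle between any of white_jar, mortar, beaker's own z axis and vertical above 0.6 rad).
It also fails if it takes over 72 s, if anything falls off the work surface, if the arm or the gripper's body presses on something with over 40 N, if the wrist force passes 120 N, or if a joint passes its speed limit or range.

ROBOT

A 6-joint arm with a two-finger parallel gripper is mounted at the origin on the work surface. World frame = base frame: x ahead of the robot, y to its left, z up, the work surface at z = 0. Lengths are in mm, angles in degrees, forces in N, time in s.
With the tool pointing down it reaches from about 300 to 775 mm from the base axis. Payload 14.6 kg.
Tool frame: the origin (TCP) lies on the centre line of the jaws, within the pads' length; the fingertips stand 19 mm ahead of it and the grasp point (between the pads) is the TCP (robot.tip_extent is the z of the fingertips in the tool frame, in mm); z points along the fingers, y is the direction in which the jaws open and shut (so a half turn about z gives the same grasp; the last joint's range is limited). The gripper opens to 94 mm and grips with 3 to 60 N. Pads are 16 mm wide; open, the fingers measure 119 mm over their backs; the gripper's body (75 mm by 177 mm) begins 78 mm behind the grasp point.
Start: joints at [-70.852, 17.183, 87.147, -0, 75.671, -3.816], TCP at [214.578, -506.405, 224.446] pointing down, gripper open.
Joint ranges: [-173.82, 173.82], [-45.26, 126.66], [13.44, 144.39], [-59.66, 239.66], [0, 175.72], [-146.38, 146.38]. Speed limits (degrees/s): [127.2, 127.2, 147.25, 180, 180, 180].

INTERFACE

Orientations are given as [roll, pitch, yaw] about the fixed x, y, z axes, in that order (R = Rz(yaw) Ry(pitch) Rx(roll)).
In Python, from plant import status, viewer, robot, recognise, outline_of, mark_of gives the robot as it stands. The module is installed in compiled form; this text tells all that it offers.
- The arm moves only by the tool play_rows, never from a script. Its argument "plan" is a list that holds one entry, the list of rows, each a list of 7 numbers: the shift along the tool's x, y, z as a fraction of full scale, then the turn, a rotation vector about the tool's x, y, z as a fraction of full scale, then the gripper's target within -1 to 1 (shut at 1, half-way at 0, fully open at -1). In form: [[[dx, dy, dz, ax, ay, az, hand], ...]]. A call has exactly 8 rows; each row is the pose to reach, as a shift and turn from the pose commanded when the call began, along the tool's axes at that moment; what a row does not reach only later rows make up. Full scale, the value 1, is 0.2 m for a shift and 30 degrees for a turn. A row lasts 1/8 s, in which the tool goes at most 62.5 mm and 10.7 degrees, less where a joint would pass 70% of its speed; a pose out of reach is approached as far as the arm can. A call with a number of a shift or a turn outside -1 to 1 is refused whole. A call with a gripper value outside its range is refused whole. The fingers move at their own pace and stop on an object; "newtons" is the grip in N (left out, the last holds). Time passes only in rows, so rows that repeat a pose let the fingers close, or fill a call up. It gives the time, the measured TCP pose, the force and the opening at its end, in the units of the state.
- status.state(): the state, without advancing time (a new reading comes with each control period).
- viewer.get_image(name): name is "scene" or "top" or "wrist"; returns the picture (384x512x3 uint8, red, green, blue); there is no depth.
- viewer.camera_info(name): a dict with "fovy" (degrees; the focal length in pixels is half the picture's height over the tangent of half this angle, whatever the lens; pixels are square), "cx", "cy" (the principal point, pixels), "cam_to_world" (4x4, takes a point from camera to world coordinates); the wrist camera has in their place "tool_from_camera" (4x4, takes a point from camera to tool coordinates, whose origin is the TCP and whose axes are the flange's). Camera axes: x right, y down, z forward; pixel columns grow to the right and rows downward; lengths in mm; the calibration is good to about 2 mm. The wrist camera is an equidistant fisheye: a pixel r from the principal point sees the ray r / f radians off the axis. A picture is of the moment at which its call begins: read the wrist's pose just before it. camera_info takes no time and is no camera call.
- robot.hand_in(): hands the job in, once; it reports no verdict.
Trained networks look in the newest picture that a camera, given by its name, has taken for a name from the list of things; names that differ only in an ending like _2 or _b are one class to them, and where a whole thing is asked for, a point or a joint stands for the part that bears it (a point fixed in the world has none). Each returns a list of dicts, best first, with "score" (0 to 1); they miss things now and then, are a little off and sometimes report something else, mostly with a low value. They report only what shows in the picture. A call takes as long as a camera call. They do not tell look-alikes from the thing itself.
- recognise(camera, thing): "point" ([column, row] as shares, 0 to 1, of the picture: columns of its width, rows of its height, amid what is visible of it).
- outline_of(camera, thing): "pixels" (384x512 bool, what is visible of it) and "point" ([column, row] as shares, 0 to 1, of the picture: columns of its width, rows of its height, amid what is visible of it).
- mark_of(camera, thing): "point" ([column, row] as shares, 0 to 1, of the picture: columns of its width, rows of its height: a listed point, or the origin of a listed thing).
The state is a dict: "time_s": time; "joint_pos": joint angles; "qvel": joint speeds; "tau": joint torques, N m; "ee_pos": TCP position; "ee_rot": TCP orientation; "contact_force": force on the tool from outside, world axes, zero at the start; "wrist_torque": the same for the moment, N m; "gripper_width": finger opening in mm.
Only numpy, scipy, OpenCV 4.12 (cv2) and the standard library are available. Lean on these libraries where they do the work, as an engineer would, in place of code of your own. Each camera call takes 0.05 s, during which the arm holds its last target.

## Working session

There is one attempt and no reset: what is moved stays moved. The work goes in short steps, Python scripts to look and compute and a tool call to move; the robot and the scene stay as the last step left them, time stands still between calls to the robot, and variables do not carry over. Pictures are saved under pics/ and viewed, and the job is handed in when it is done.

Besides the shell and the picture viewer there is one more tool, called after ">>>" as name(argument=value, ...) on one line, values as JSON. play_rows: Moves the arm, as the interface text tells. Shift numbers are shares of 0.2 m and turn numbers shares of 30 degrees, none past 1 either way. Its arguments: {"type":"object","properties":{"plan":{"type":"array"},"newtons":{"type":"number"}},"required":["plan"]}

```bash
mkdir -p pics
cat > look.py <<'E'
import numpy as np,cv2
from plant import status, viewer, robot, recognise, outline_of, mark_of
def save(n,im): cv2.imwrite('pics/'+n+'.png',cv2.cvtColor(im,cv2.COLOR_RGB2BGR))
E
python3 - <<'E'
from look import *
print(status.state())
for c in ['scene','top','wrist']:
    im=viewer.get_image(c); save(c+'0',im)
    i=viewer.camera_info(c); print(c,{k:(np.round(v,3).tolist() if hasattr(v,'__len__') else v) for k,v in i.items()})
E
```

```text
{'time_s': 0.0, 'joint_pos': array([-7.08531153e+01,  1.72157550e+01,  8.71824490e+01, -2.21135006e-05,
        7.56710132e+01, -3.81698131e+00]), 'qvel': array([-0.00695867,  0.0525604 ,  0.04690866, -0.06746099, -0.03434606,
       -0.01947466]), 'tau': array([ 6.69835972e-04, -5.31808412e+01, -3.52730656e+01,  7.08561670e-02,
        2.44786829e-02, -1.12387474e-04]), 'ee_pos': array([ 214.48522095, -506.17289711,  223.8692489 ]), 'ee_rot': array([-1.79930935e+02, -4.58638858e-03,  2.29638687e+01]), 'contact_force': array([-0.06469246, -0.36126769, -0.66965635]), 'wrist_torque': array([-0.03466746, -0.00058718, -0.0053963 ]), 'gripper_width': 93.82363620078254}
scene {'fovy': 51.20914505665767, 'cx': 255.7717728770501, 'cy': 197.0261012939545, 'cam_to_world': [[-0.227, 0.652, -0.724, 1395.752], [0.974, 0.145, -0.174, 363.205], [-0.009, -0.744, -0.668, 951.299], [0.0, 0.0, 0.0, 1.0]]}
top {'fovy': 42.23047549147802, 'cx': 262.498008687709, 'cy': 189.67378656998306, 'cam_to_world': [[0.008, -0.995, 0.101, 352.378], [-1.0, -0.007, 0.006, 125.578], [-0.005, -0.101, -0.995, 1777.226], [0.0, 0.0, 0.0, 1.0]]}
wrist {'fovy': 65.70646984690485, 'cx': 256.1720443110513, 'cy': 193.85461602070515, 'tool_from_camera': [[-0.001, -0.963, -0.269, 78.174], [1.0, -0.0, -0.001, 1.246], [0.001, -0.269, 0.963, -160.321], [0.0, 0.0, 0.0, 1.0]]}
```

View pics/scene0.png

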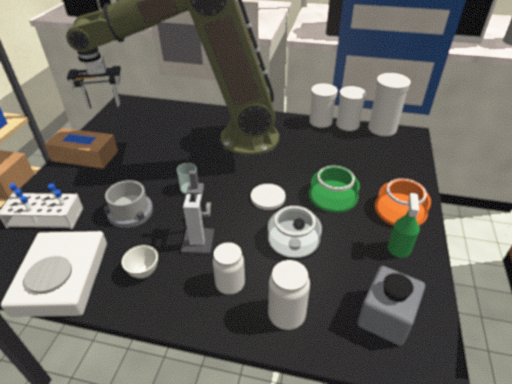

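View pics/top0.png

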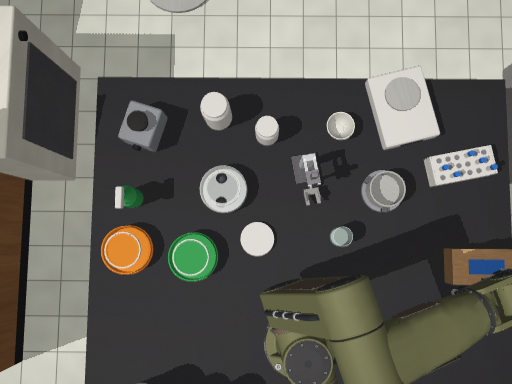

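View pics/wrist0.png

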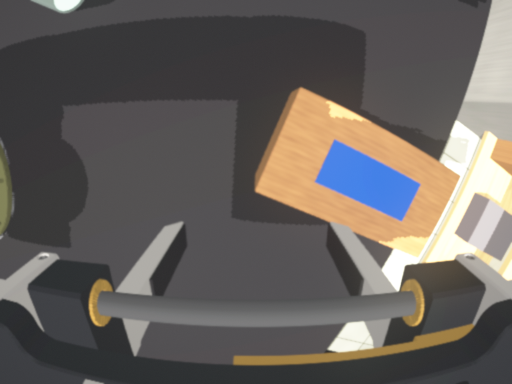

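Run:
```python
from look import *
W=np.array([512,384])
for c in ['scene','top']:
  for t in ['jar','ball1_center','ball2_center','bowl','scoop_grip','scoop_guard','scoop_heel','scoop_lip','stand','stand_seat','white_jar','mortar','beaker']:
    try:
      r=mark_of(c,t); print(c,t,[(np.round(np.array(d['point'])*W,1).tolist(),round(d['score'],2)) for d in r[:4]])
    except Exception as e: print(c,t,e)
```

```text
scene jar [([395.8, 209.7], 0.65), ([333.1, 195.2], 0.6)]
scene ball1_center [([298.2, 222.8], 0.45)]
scene ball2_center []
scene bowl [([131.1, 211.3], 0.83), ([145.9, 271.3], 0.2)]
scene scoop_grip [([193.9, 183.9], 0.74)]
scene scoop_guard [([193.1, 185.8], 0.59)]
scene scoop_heel [([202.6, 214.6], 0.88)]
scene scoop_lip [([200.1, 203.1], 0.58)]
scene stand [([199.8, 228.1], 0.57)]
scene stand_seat [([195.2, 189.4], 0.64)]
scene white_jar [([228.5, 283.1], 0.8)]
scene mortar [([147.3, 271.7], 0.77)]
scene beaker [([190.8, 187.8], 0.88)]
top jar [([126.8, 250.6], 0.86), ([228.0, 189.8], 0.84), ([193.6, 254.9], 0.77), ([311.7, 200.2], 0.42)]
top ball1_center [([217.3, 204.6], 0.59), ([312.5, 177.3], 0.25)]
top ball2_center [([313.0, 178.4], 0.53), ([222.7, 177.4], 0.42)]
top bowl [([379.7, 189.9], 0.74)]
top scoop_grip [([316.1, 174.4], 0.7)]
top scoop_guard [([312.4, 175.5], 0.91)]
top scoop_heel [([311.1, 190.2], 0.86)]
top scoop_lip [([313.2, 203.6], 0.62)]
top stand [([302.8, 183.1], 0.97), ([224.6, 188.6], 0.49)]
top stand_seat [([312.9, 176.0], 0.85)]
top white_jar [([265.5, 131.1], 0.73)]
top mortar [([337.8, 130.3], 0.82), ([308.7, 184.0], 0.72), ([221.1, 203.0], 0.58)]
top beaker [([337.3, 231.7], 0.72)]
```

Run:
```python
from look import *
im=cv2.imread('pics/top0.png')
a=cv2.resize(im[140:230,185:265],None,fx=5,fy=5,interpolation=cv2.INTER_CUBIC)
b=cv2.resize(im[140:230,275:345],None,fx=5,fy=5,interpolation=cv2.INTER_CUBIC)
cv2.imwrite('pics/crop0.png',np.hstack([a,b]))
im=cv2.imread('pics/scene0.png')
a=cv2.resize(im[195:265,255:335],None,fx=5,fy=5,interpolation=cv2.INTER_CUBIC)
b=cv2.resize(im[160:260,160:235],None,fx=4,fy=4,interpolation=cv2.INTER_CUBIC)[:350]
cv2.imwrite('pics/crop1.png',np.hstack([a,b]))
```

```text
(no output)
```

View pics/crop0.png

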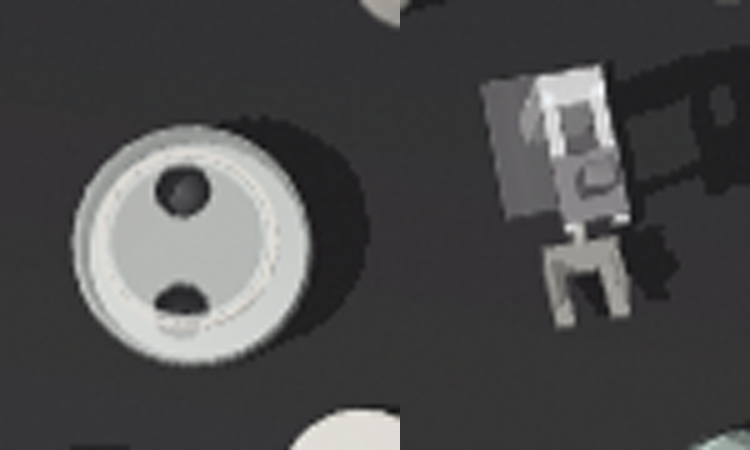

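View pics/crop1.png

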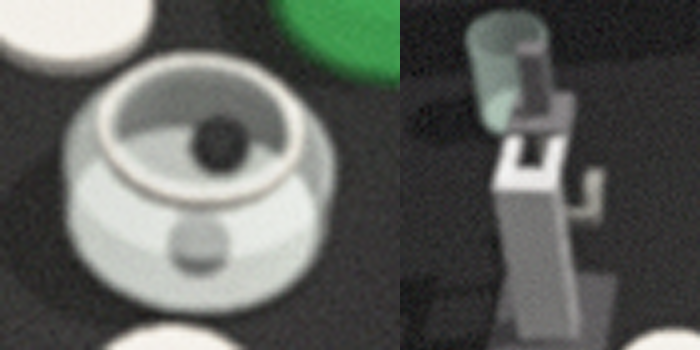

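```bash
cat >> look.py <<'E'
W=np.array([512,384])
CI={c:viewer.camera_info(c) for c in ['scene','top']}
def foc(i): return 192/np.tan(np.radians(i['fovy']/2))
def proj(c,P):
    i=CI[c]; T=np.linalg.inv(np.array(i['cam_to_world'])); P=np.atleast_2d(P)
    q=P@T[:3,:3].T+T[:3,3]; f=foc(i)
    return np.stack([i['cx']+f*q[:,0]/q[:,2], i['cy']+f*q[:,1]/q[:,2]],1)
def ray(c,px):
    i=CI[c]; T=np.array(i['cam_to_world']); f=foc(i)
    d=T[:3,:3]@np.array([(px[0]-i['cx'])/f,(px[1]-i['cy'])/f,1]); return T[:3,3],d
def atz(c,px,z):
    o,d=ray(c,px); return o+d*(z-o[2])/d[2]
E
python3 - <<'E'
from look import *
T={'scoop_grip':([193.9,183.9],[316.1,174.4],212),'guard':([193.1,185.8],[312.4,175.5],175),'heel':([202.6,214.6],[311.1,190.2],25),'lip':([200.1,203.1],[313.2,203.6],47.5),'stand':([199.8,228.1],[302.8,183.1],0),'seat':([195.2,189.4],[312.9,176],175),'bowl':([131.1,211.3],[379.7,189.9],0),'wj':([228.5,283.1],[265.5,131.1],0),'mortar':([147.3,271.7],[337.8,130.3],0),'beaker':([190.8,187.8],[337.3,231.7],0),'b1':([298.2,222.8],[217.3,204.6],25),'b2':([298.2,222.8],[222.7,177.4],25)}
for k,(s,t,z) in T.items(): print(k,np.round(atz('scene',s,z),0),np.round(atz('top',t,z),0))
print('jar top',atz('top',[228,189.8],0))
for c,t in [('scene','jar'),('top','jar'),('top','ball1_center'),('scene','ball1_center'),('top','bowl'),('scene','bowl')]:
  for r in outline_of(c,t)[:4]:
    m=r['pixels']; ys,xs=np.nonzero(m); print(c,t,round(r['score'],2),m.sum(),xs.min(),xs.max(),ys.min(),ys.max(),xs.mean().round(1),ys.mean().round(1))
E
```

```text
scoop_grip [578. -16. 212.] [562. -35. 212.]
guard [546. -34. 175.] [563. -26. 175.]
heel [515. -30.  25.] [530. -36.  25.]
lip [486. -47.  48.] [481. -41.  48.]
stand [553. -30.   0.] [558.  -8.   0.]
seat [561. -23. 175.] [562. -28. 175.]
bowl [ 529. -286.    0.] [ 536. -284.    0.]
wj [742. 122.   0.] [748. 127.   0.]
mortar [ 756. -123.    0.] [ 752. -136.    0.]
beaker [ 367. -128.    0.] [ 385. -131.    0.]
b1 [484. 283.  25.] [477. 296.  25.]
b2 [484. 283.  25.] [574. 278.  25.]
jar top [532.23297225 260.45648356   0.        ]
scene jar 0.96 2224 267 320 207 260 293.3 234.2
scene jar 0.88 1876 309 358 167 212 333.6 189.6
scene jar 0.71 1692 375 429 179 225 400.4 200.8
top jar 0.74 2016 101 152 225 273 126.7 249.2
top jar 0.68 2002 168 217 232 280 192.5 256.2
top jar 0.64 1767 200 248 165 213 223.8 189.2
top ball1_center 0.63 33 217 225 197 201 221.0 199.5
scene ball1_center 0.48 112 293 304 219 230 298.5 224.3
top bowl 0.88 1484 361 405 170 212 383.0 190.3
scene bowl 0.96 1798 104 152 181 228 126.9 205.0
```

```bash
cat > ov.py <<'E'
from look import *
def seg(im,c,P,Q,col,s,o):
    a,b=[(( p-o+.5)*s-.5) for p in proj(c,np.array([P,Q]))]
    cv2.line(im,tuple(int(round(v)) for v in a),tuple(int(round(v)) for v in b),col,1,cv2.LINE_AA)
def poly(im,c,pts,col,s,o,close=True):
    n=len(pts)
    for i in range(n if close else n-1): seg(im,c,pts[i],pts[(i+1)%n],col,s,o)
def circ(cx,cy,z,d): 
    t=np.linspace(0,2*np.pi,49)[:-1]; return np.stack([cx+d/2*np.cos(t),cy+d/2*np.sin(t),0*t+z],1)
def box(T,x0,x1,y0,y1,z0,z1):
    L=[]
    f=lambda x,y,z:(T@np.array([x,y,z,1]))[:3]
    for z in (z0,z1): L.append([f(x0,y0,z),f(x1,y0,z),f(x1,y1,z),f(x0,y1,z)])
    return L
def yawT(x,y,z,a):
    a=np.radians(a); T=np.eye(4); T[:2,:2]=[[np.cos(a),-np.sin(a)],[np.sin(a),np.cos(a)]]; T[:3,3]=[x,y,z]; return T
def crop(img,x0,x1,y0,y1,s): return cv2.resize(img[y0:y1,x0:x1],None,fx=s,fy=s,interpolation=cv2.INTER_CUBIC)
def draw(jar,bowl,st,name,tp='top0',sc='scene0'):
    outs=[]
    wins={'top':[(190,260,150,225),(350,420,155,225),(280,345,140,215)],'scene':[(255,335,195,270),(95,165,170,240),(165,230,165,260)]}
    for c,fn in (('top',tp),('scene',sc)):
        img=cv2.imread('pics/%s.png'%fn); row=[]
        for k,(x0,x1,y0,y1) in enumerate(wins[c]):
            s=5 if k<2 else 5; cr=crop(img,x0,x1,y0,y1,s); o=np.array([x0,y0])
            if k==0:
                for z,d,col in [(0,166,(0,0,255)),(58,166,(0,255,255)),(88,123,(0,255,0)),(88,104,(255,0,0))]: poly(cr,c,circ(*jar,z,d),col,s,o)
            elif k==1:
                for z,d,col in [(0,150,(0,0,255)),(20,150,(0,255,255)),(90,124,(0,255,0)),(90,112,(255,0,0))]: poly(cr,c,circ(*bowl,z,d),col,s,o)
            else:
                T=yawT(st[0],st[1],0,st[2])
                for B,col in [((5,105,-45,45,0,14),(0,0,255)),((55,77,-11,11,14,175),(0,255,255)),((-26,55,11,21,165,175),(0,255,0)),((-26,55,-21,-11,165,175),(0,255,0)),((-22,22,-22,22,175,182),(255,0,0)),((-8,8,-10,10,182,242),(255,0,255))]:
                    for l in box(T,*B): poly(cr,c,l,col,s,o)
            cv2.imwrite('pics/%s_%s%d.png'%(name,c,k),cr); row.append(cr)
        h=max(r.shape[0] for r in row); row=[cv2.copyMakeBorder(r,0,h-r.shape[0],0,4,0) for r in row]; outs.append(np.hstack(row))
    for c,o in zip(['top','scene'],outs):
        f=min(1,800/o.shape[1],600/o.shape[0]); cv2.imwrite('pics/%s_%s.png'%(name,c),cv2.resize(o,None,fx=f,fy=f,interpolation=cv2.INTER_AREA))
E
python3 - <<'E'
from ov import *
draw((532,260),(532,-285),(562,-27,10),'ovA')
E
```

```text
(no output)
```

View pics/ovA_top.png

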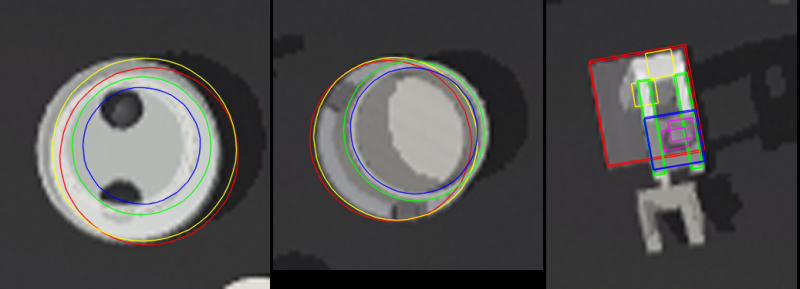

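View pics/ovA_scene.png

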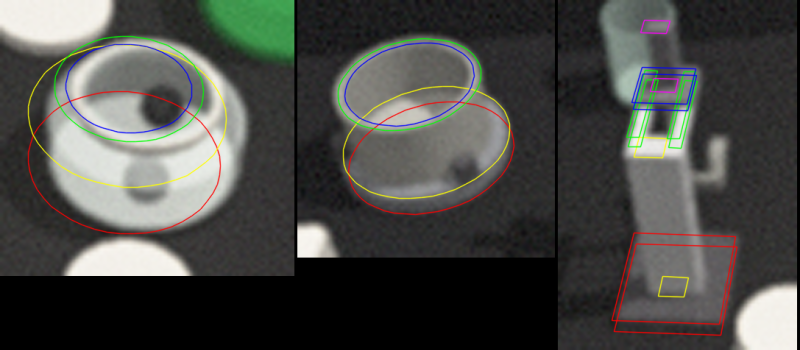

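Run:
```python
from ov import *
from scipy.optimize import least_squares
def bb(c,x,y):
    P=np.vstack([circ(x,y,0,166),circ(x,y,58,166),circ(x,y,88,123)]); q=proj(c,P); return np.r_[q.min(0),q.max(0)]
t=np.array([200,165,248,213.])+[-.0,0,1,1]; s=np.array([267,207,320,260.])+[0,0,1,1]
t-=.5;s-=.5
for n,f in [('top',lambda p:bb('top',*p)-t),('scene',lambda p:bb('scene',*p)-s),('both',lambda p:np.r_[bb('top',*p)-t,bb('scene',*p)-s])]:
    r=least_squares(f,[530,275]); print(n,r.x,r.fun.round(1))
j=r.x
draw(j,(532,-286),(561,-29,10),'ovB')
```

```text
top [531.05140979 271.07690334] [ 0.4  0.3 -0.4 -0.3]
scene [538.29829726 274.86255511] [-0.2 -0.   0.2 -0. ]
both [534.05802973 273.13988974] [-0.2 -0.5 -0.9 -1.2 -0.4 -1.  -0.3 -1.2]
```

View pics/ovB_top.png

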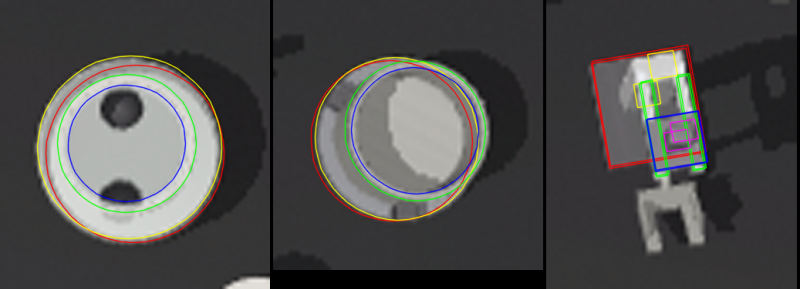

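View pics/ovB_scene.png

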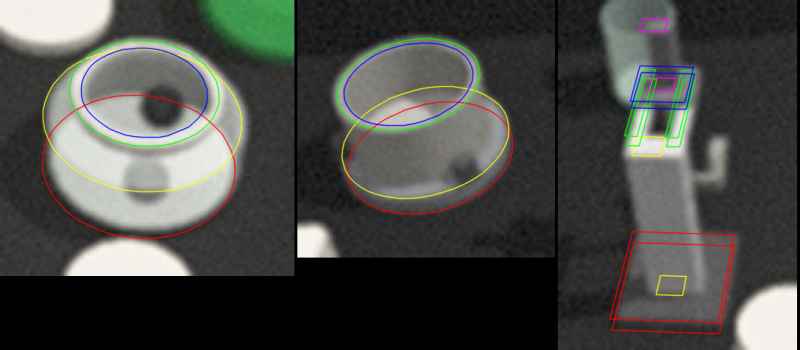

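```bash
cat > mv.py <<'E'
import sys,numpy as np
from scipy.spatial.transform import Rotation as R
def tool(h,L):
    h,L=np.radians([h,L]); zs=np.array([np.sin(L)*np.cos(h),np.sin(L)*np.sin(h),np.cos(L)]); xs=np.array([np.cos(L)*np.cos(h),np.cos(L)*np.sin(h),-np.sin(L)])
    ys=np.cross(zs,xs); return R.from_matrix(np.stack([xs,-ys,-zs],1))
# scoop points rel scoop_grip in scoop frame
PT=dict(grip=[0,0,0],guard=[0,0,-37],heel=[40,0,-187],lip=[79,0,-164.5],pocket=[50.8,0,-159.7])
def scoopR(h,L):
    t=tool(h,L).as_matrix(); return np.stack([t[:,0],-t[:,1],-t[:,2]],1)
def row(p0,R0,p1,R1):
    s=R0.inv().apply(np.array(p1)-p0)/200; r=(R0.inv()*R1).as_rotvec(degrees=True)/30
    return [round(float(v),3) for v in [*s,*r]]
def cur():
    from plant import status
    s=status.state(); return s['ee_pos'],R.from_euler('xyz',s['ee_rot'],degrees=True),s
def chain(p0,R0,way):
    """way: list of (pos,h,L): one per call; prints row for each"""
    for p,h,L in way:
        R1=tool(h,L); print(row(p0,R0,p,R1)); p0=np.array(p,float);R0=R1
E
python3 - <<'E'
from mv import *
p,r,s=cur()
chain(p,r,[((260,-420,330),53,0),((330,-330,340),83,0),((400,-240,340),110,0),((460,-150,340),138,0),((520,-80,340),165,0),((535,-31,330),190,0)])
E
```

```text
[0.378, -0.309, -0.528, -0.0, 0.0, -1.001]
[0.57, 0.009, -0.05, 0.0, 0.0, -1.0]
[0.489, 0.293, 0.0, 0.0, 0.0, -0.9]
[0.32, 0.436, 0.0, 0.0, 0.0, -0.933]
[0.011, 0.461, 0.0, 0.0, 0.0, -0.9]
[-0.009, 0.256, 0.05, -0.0, 0.0, -0.833]
```

>>> play_rows(plan=[[[0.1,-0.1,-0.2,0,0,-0.33,-1],[0.25,-0.2,-0.4,0,0,-0.7,-1],[0.378,-0.309,-0.528,0,0,-1,-1],[0.378,-0.309,-0.528,0,0,-1,-1],[0.378,-0.309,-0.528,0,0,-1,-1],[0.378,-0.309,-0.528,0,0,-1,-1],[0.378,-0.309,-0.528,0,0,-1,-1],[0.378,-0.309,-0.528,0,0,-1,-1]]])

```text
time_s: 2.75
ee_pos: [259.9, -420.2, 329.7]
ee_rot: [-180.0, -0.0, 52.9]
contact_force: [0.4, -0.0, -0.4]
gripper_width: 94.1
```

>>> play_rows(plan=[[[0.57,0.009,-0.05,0,0,-1,-1],[0.57,0.009,-0.05,0,0,-1,-1],[0.57,0.009,-0.05,0,0,-1,-1],[0.57,0.009,-0.05,0,0,-1,-1],[0.57,0.009,-0.05,0,0,-1,-1],[0.57,0.009,-0.05,0,0,-1,-1],[0.57,0.009,-0.05,0,0,-1,-1],[0.57,0.009,-0.05,0,0,-1,-1]]])

```text
time_s: 3.75
ee_pos: [330.1, -330.2, 340.0]
ee_rot: [-180.0, -0.0, 82.9]
contact_force: [-0.2, -0.3, -0.1]
gripper_width: 94.0
```

>>> play_rows(plan=[[[0.489,0.293,0,0,0,-0.9,-1],[0.489,0.293,0,0,0,-0.9,-1],[0.489,0.293,0,0,0,-0.9,-1],[0.489,0.293,0,0,0,-0.9,-1],[0.489,0.293,0,0,0,-0.9,-1],[0.489,0.293,0,0,0,-0.9,-1],[0.489,0.293,0,0,0,-0.9,-1],[0.489,0.293,0,0,0,-0.9,-1]]])

```text
time_s: 4.75
ee_pos: [400.2, -240.3, 340.0]
ee_rot: [-180.0, -0.0, 109.9]
contact_force: [-0.4, 0.4, -1.2]
gripper_width: 94.1
```

>>> play_rows(plan=[[[0.32,0.436,0,0,0,-0.933,-1],[0.32,0.436,0,0,0,-0.933,-1],[0.32,0.436,0,0,0,-0.933,-1],[0.32,0.436,0,0,0,-0.933,-1],[0.32,0.436,0,0,0,-0.933,-1],[0.32,0.436,0,0,0,-0.933,-1],[0.32,0.436,0,0,0,-0.933,-1],[0.32,0.436,0,0,0,-0.933,-1]]])

```text
time_s: 5.75
ee_pos: [460.4, -150.4, 340.1]
ee_rot: [180.0, 0.0, 137.9]
contact_force: [-0.1, 0.2, -0.2]
gripper_width: 94.1
```

>>> play_rows(plan=[[[0.011,0.461,0,0,0,-0.9,-1],[0.011,0.461,0,0,0,-0.9,-1],[0.011,0.461,0,0,0,-0.9,-1],[0.011,0.461,0,0,0,-0.9,-1],[0.011,0.461,0,0,0,-0.9,-1],[0.011,0.461,0,0,0,-0.9,-1],[0.011,0.461,0,0,0,-0.9,-1],[0.011,0.461,0,0,0,-0.9,-1]]])

```text
time_s: 6.75
ee_pos: [520.5, -80.5, 340.1]
ee_rot: [-180.0, 0.0, 164.9]
contact_force: [0.1, -0.4, -0.2]
gripper_width: 94.6
```

>>> play_rows(plan=[[[-0.009,0.256,0.05,0,0,-0.833,-1],[-0.009,0.256,0.05,0,0,-0.833,-1],[-0.009,0.256,0.05,0,0,-0.833,-1],[-0.009,0.256,0.05,0,0,-0.833,-1],[-0.009,0.256,0.05,0,0,-0.833,-1],[-0.009,0.256,0.05,0,0,-0.833,-1],[-0.009,0.256,0.05,0,0,-0.833,-1],[-0.009,0.256,0.05,0,0,-0.833,-1]]])

```text
time_s: 7.75
ee_pos: [535.6, -31.4, 330.1]
ee_rot: [-180.0, 0.0, -170.1]
contact_force: [-0.2, 0.2, -0.0]
gripper_width: 93.6
```

Run:
```python
from look import *
s=status.state(); print({k:np.round(v,2).tolist() for k,v in s.items()})
save('wrist1',viewer.get_image('wrist'))
for t in ['scoop_grip','scoop_guard','stand_seat','stand','scoop_lip']:
  r=mark_of('wrist',t); print(t,[(np.round(np.array(d['point'])*W,1).tolist(),round(d['score'],2)) for d in r[:3]])
```

```text
{'time_s': 7.75, 'joint_pos': [-7.27, 12.13, 79.58, -0.0, 88.29, -107.19], 'qvel': [0.06, 0.02, -0.03, -0.08, 0.01, -0.03], 'tau': [-0.01, -49.86, -37.14, -0.04, 0.07, 0.01], 'ee_pos': [535.58, -31.39, 330.06], 'ee_rot': [-180.0, 0.0, -170.07], 'contact_force': [-0.15, 0.17, -0.01], 'wrist_torque': [0.05, -0.14, 0.01], 'gripper_width': 93.6}
scoop_grip [([257.0, 219.1], 0.64), ([420.2, 215.9], 0.38), ([258.1, 172.8], 0.22)]
scoop_guard [([259.3, 208.5], 0.62)]
stand_seat []
stand [([257.6, 174.1], 0.78), ([210.3, 49.8], 0.56)]
scoop_lip [([256.2, 126.1], 0.97)]
```

View pics/wrist1.png

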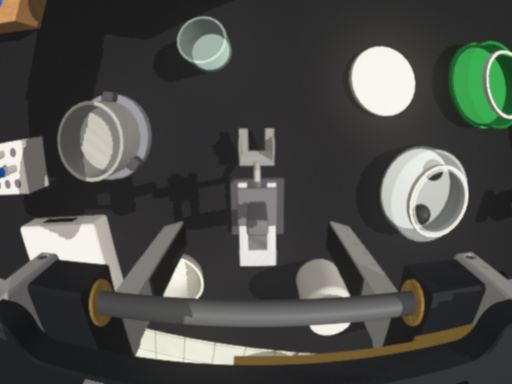

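```bash
cat > wr.py <<'E'
from ov import *
from mv import R
WI=viewer.camera_info('wrist')
def wproj(P,pos,Rt):
    i=WI; T=np.array(i['tool_from_camera']); f=foc(i); P=np.atleast_2d(P)
    t=Rt.inv().apply(P-np.array(pos)); q=(t-T[:3,3])@T[:3,:3]
    th=np.arctan2(np.hypot(q[:,0],q[:,1]),q[:,2]); a=np.arctan2(q[:,1],q[:,0])
    return np.stack([i['cx']+f*th*np.cos(a),i['cy']+f*th*np.sin(a)],1)
def wray(px,pos,Rt):
    i=WI; T=np.array(i['tool_from_camera']); f=foc(i); d=np.array(px,float)-[i['cx'],i['cy']]; r=np.hypot(*d); th=r/f
    v=np.r_[np.sin(th)*d/max(r,1e-9),np.cos(th)]
    return Rt.apply(T[:3,3])+pos, Rt.apply(T[:3,:3]@v)
def watz(px,z,pos,Rt):
    o,d=wray(px,pos,Rt); return o+d*(z-o[2])/d[2]
def wdraw(fn,out,pos,Rt,polys,win=(0,512,0,384),s=1.5):
    x0,x1,y0,y1=win; im=crop(cv2.imread('pics/%s.png'%fn),*win,s)
    for P,col in polys:
        P=np.array(P); P=np.vstack([P,P[:1]]); n=[]
        for a,b in zip(P[:-1],P[1:]): n+= [a+(b-a)*t for t in np.linspace(0,1,6)]
        q=(wproj(np.array(n),pos,Rt)-[x0,y0]+.5)*s-.5
        cv2.polylines(im,[np.round(q).astype(int)],True,col,1,cv2.LINE_AA)
    cv2.imwrite('pics/%s.png'%out,im)
def standpolys(st):
    T=yawT(st[0],st[1],0,st[2]); L=[]
    for B,col in [((5,105,-45,45,0,14),(0,0,255)),((-26,77,11,21,175,175),(0,255,0)),((-26,77,-21,-11,175,175),(0,255,0)),((-22,22,-22,22,175,182),(255,0,0)),((-8,8,-10,10,182,242),(255,0,255))]:
        L+=[(l,col) for l in box(T,*B)]
    return L
def jarpolys(j,b=()):
    L=[(circ(*j,z,d),col) for z,d,col in [(0,166,(0,0,255)),(58,166,(0,255,255)),(88,123,(0,255,0)),(88,104,(255,0,0))]]
    return L
E
python3 - <<'E'
from wr import *
p=np.array([535.58,-31.39,330.06]); Rt=R.from_euler('xyz',[-180,0,-170.07],degrees=True)
for n,px,z in [('grip',[257,219.1],212),('guard',[259.3,208.5],175),('lip',[256.2,126.1],47.5)]: print(n,watz(px,z,p,Rt))
wdraw('wrist1','ovC',p,Rt,standpolys((561,-27,10))+jarpolys((534,273)),(210,510,110,290),2.6)
E
```

```text
grip [560.78564075 -27.30242192 212.        ]
guard [561.47666037 -24.44494143 175.        ]
lip [477.96946118 -42.42086482  47.5       ]
```

View pics/ovC.png

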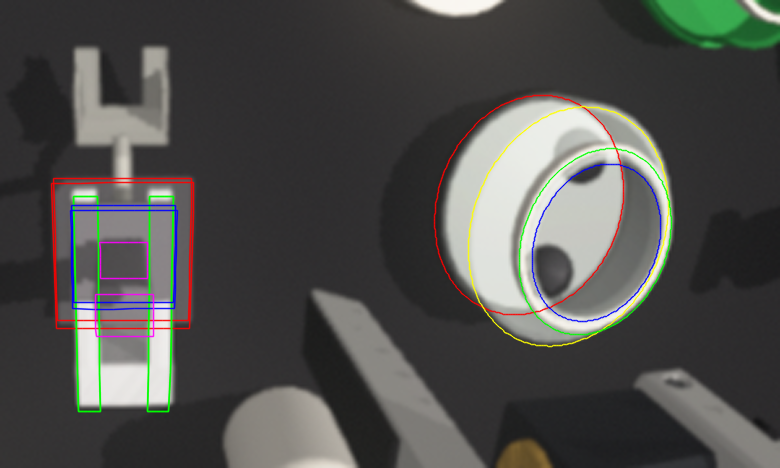

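Run:
```python
from mv import *
p,r,s=cur()
chain(p,r,[((560.5,-27,330),190,0),((560.5,-27,211),190,0)])
```

```text
[-0.127, -0.0, 0.0, 0.0, -0.0, -0.002]
[0.0, 0.0, 0.595, 0.0, 0.0, 0.0]
```

>>> play_rows(plan=[[[-0.127,0,0,0,0,0,-1],[-0.127,0,0,0,0,0,-1],[-0.127,0,0.15,0,0,0,-1],[-0.127,0,0.3,0,0,0,-1],[-0.127,0,0.45,0,0,0,-1],[-0.127,0,0.55,0,0,0,-1],[-0.127,0,0.595,0,0,0,-1],[-0.127,0,0.595,0,0,0,-1]]])

```text
time_s: 9.05
ee_pos: [560.4, -27.0, 211.2]
ee_rot: [180.0, -0.0, -170.1]
contact_force: [-0.6, -0.2, -0.2]
gripper_width: 93.8
```

>>> play_rows(plan=[[[0,0,0,0,0,0,1],[0,0,0,0,0,0,1],[0,0,0,0,0,0,1],[0,0,0,0,0,0,1],[0,0,0,0,0,0,1],[0,0,0,0,0,0,1],[0,0,0,0,0,0,1],[0,0,0,0,0,0,1]]], newtons=50)

```text
time_s: 10.05
ee_pos: [560.6, -26.9, 211.0]
ee_rot: [180.0, -0.0, -170.1]
contact_force: [0.1, 0.2, 1.6]
gripper_width: 19.9
```

Run:
```python
from look import *
s=status.state(); print({k:np.round(v,2).tolist() for k,v in s.items()})
save('wrist2',viewer.get_image('wrist'))
```

```text
{'time_s': 10.05, 'joint_pos': [-6.49, 19.24, 86.27, 0.01, 74.5, -106.44], 'qvel': [0.01, 0.03, -0.0, -0.07, 0.05, -0.09], 'tau': [-0.18, -55.5, -35.26, -0.09, 0.12, 0.0], 'ee_pos': [560.57, -26.92, 211.01], 'ee_rot': [179.99, -0.0, -170.05], 'contact_force': [0.13, 0.2, 1.58], 'wrist_torque': [0.11, -0.19, 0.04], 'gripper_width': 19.9}
```

View pics/wrist2.png

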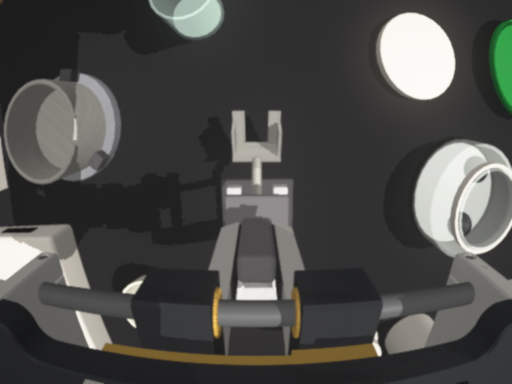

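>>> play_rows(plan=[[[0,0,-0.03,0,0,0,1],[0,0,-0.06,0,0,0,1],[0.1,0,-0.06,0,0,0,1],[0.2,0,-0.06,0,0,0,1],[0.3,0,-0.06,0,0,0,1],[0.4,0,-0.06,0,0,0,1],[0.5,0,-0.06,0,0,0,1],[0.5,0,-0.06,0,0,0,1]]])

```text
time_s: 11.1
ee_pos: [461.7, -44.4, 223.7]
ee_rot: [-180.0, 0.1, -170.1]
contact_force: [0.2, -0.1, -2.2]
gripper_width: 20.0
```

Run:
```python
from mv import *
p,r,s=cur()
print(p,s['ee_rot'],s['gripper_width'])
chain(p,r,[((462,30,300),185,0),((480,130,310),180,0)])
```

```text
[461.74441074 -44.3853489  223.73935107] [-1.79979775e+02  5.44952087e-02 -1.70081941e+02] 20.031425677925213
[-0.066, 0.366, -0.381, -0.001, 0.002, 0.164]
[-0.133, 0.49, -0.05, 0.0, 0.0, 0.167]
```

>>> play_rows(plan=[[[0,0.0,-0.15,0,0,0,1],[0,0.05,-0.3,0,0,0,1],[-0.03,0.15,-0.381,0,0,0.08,1],[-0.066,0.3,-0.381,0,0,0.16,1],[-0.1,0.45,-0.4,0,0,0.2,1],[-0.15,0.6,-0.42,0,0,0.25,1],[-0.2,0.75,-0.43,0,0,0.3,1],[-0.23,0.85,-0.43,0,0,0.33,1]]])

```text
time_s: 12.1
ee_pos: [478.7, 132.8, 309.3]
ee_rot: [180.0, 0.0, -179.9]
contact_force: [-0.5, 0.4, -1.2]
gripper_width: 20.0
```

Run:
```python
from wr import *
s=status.state(); p,Rt=s['ee_pos'],R.from_euler('xyz',s['ee_rot'],degrees=True); print(p,s['ee_rot'],s['time_s'])
save('wrist3',viewer.get_image('wrist'))
for t in ['ball1_center','jar','scoop_lip','scoop_heel','scoop_guard']:
  r=mark_of('wrist',t); print(t,[(np.round(np.array(d['point'])*W,1).tolist(),round(d['score'],2)) for d in r[:3]])
wdraw('wrist3','ovD',p,Rt,jarpolys((533,271)),(0,512,0,384),1.5)
T=np.eye(4); T[:3,:3]=Rt.as_matrix()@np.diag([1,-1,-1]); T[:3,3]=p
for n,q in [('heel',[40,0,-187]),('lip',[79,0,-164.5]),('guard',[0,0,-37])]: print(n,wproj(T[:3,:3]@q+p,p,Rt).round(1))
```

```text
[478.71007793 132.78833847 309.34030465] [ 1.79987023e+02  2.64909255e-02 -1.79943511e+02] 12.1
ball1_center [([353.5, 169.0], 0.64)]
jar [([497.0, 89.9], 0.98), ([402.2, 59.2], 0.97), ([125.8, 298.5], 0.69)]
scoop_lip [([256.6, 106.3], 0.98), ([254.2, 134.1], 0.16)]
scoop_heel [([257.4, 141.7], 0.81)]
scoop_guard [([257.3, 222.8], 0.86)]
heel [[257.1 145.4]]
lip [[257.1 112.1]]
guard [[257.8 225.1]]
```

View pics/ovD.png

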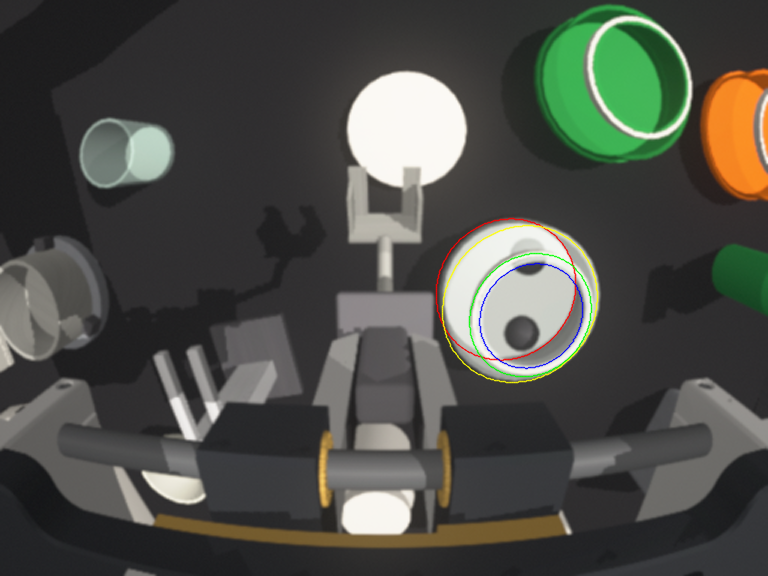

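Run:
```python
from wr import *
p=np.array([478.71,132.79,309.34]); Rt=R.from_euler('xyz',[179.987,.026,-179.944],degrees=True)
def sph(c):
    o=Rt.apply(np.array(WI['tool_from_camera'])[:3,3])+p; d=np.array(c)-o; D=np.linalg.norm(d); d/=D
    e1=np.cross(d,[0,0,1]);e1/=np.linalg.norm(e1);e2=np.cross(d,e1); t=np.linspace(0,2*np.pi,41)[:-1]
    r=20*np.sqrt(1-(20/D)**2); return np.array(c)-d*400/D+r*(np.cos(t)[:,None]*e1+np.sin(t)[:,None]*e2)
print(watz([348,222],25,p,Rt),watz([351,170],25,p,Rt))
b1=[478.5,286,25]; b2=[571,278,25]
wdraw('wrist3','ovE',p,Rt,jarpolys((533,271))+[(sph(b1),(255,0,255)),(sph(b2),(255,0,255))],(285,405,140,260),5)
wdraw('wrist3','ovE0',p,Rt,[],(285,405,140,260),5)
```

```text
[573.21715185 283.86696856  25.        ] [485.82041758 281.21902068  25.        ]
```

View pics/ovE.png

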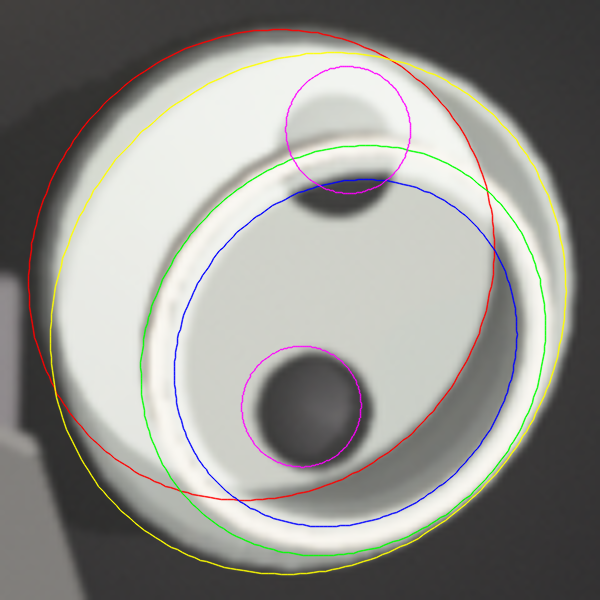

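View pics/ovE0.png

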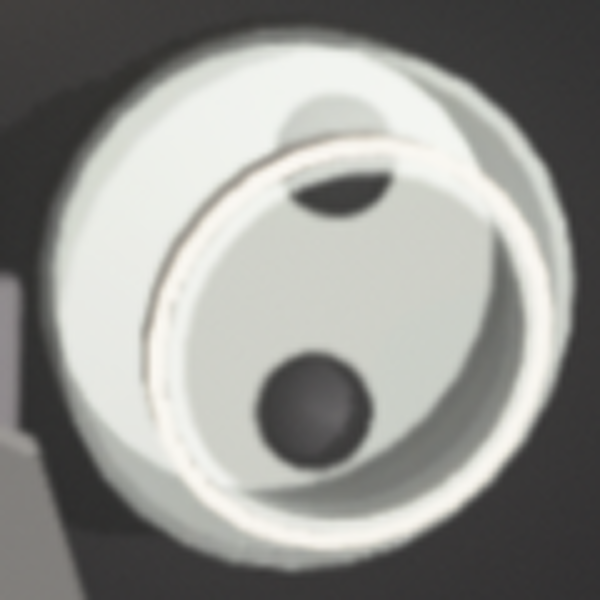

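```bash
cat >> mv.py <<'E'
JAR=np.array([531.5,272.])
OFF=np.array([0.5,0,1.0])   # grip rel TCP in scoop frame
def tcp_for(pt,pos,h,L):
    """TCP so that scoop point pt is at pos"""
    return np.array(pos,float)-scoopR(h,L)@(np.array(PT[pt],float)+OFF)
def jarpos(u,z,h,w=0):
    a=np.radians(h); return np.array([JAR[0]+u*np.cos(a)-w*np.sin(a),JAR[1]+u*np.sin(a)+w*np.cos(a),z])
def pts(p,h,L): return {k:(np.array(p)+scoopR(h,L)@(np.array(v)+OFF)).round(1) for k,v in PT.items()}
E
python3 - <<'E'
from mv import *
p,r,s=cur()
h=166
A=tcp_for('lip',jarpos(27,125,h),h,16); B=tcp_for('lip',jarpos(27,105,h),h,32); C=tcp_for('lip',jarpos(27,20,h),h,32); D=tcp_for('lip',jarpos(27,6,h),h,32);E=tcp_for('lip',jarpos(71,5.5,h),h,32)
for X,L in ((A,16),(B,32),(C,32),(D,32),(E,32)): print(X.round(1),pts(X,h,L))
chain(p,r,[(A,h,16),(B,h,32),(C,h,32),(D,h,32),(E,h,32)])
E
```

```text
[535.7 270.9 304.1] {'grip': array([535. , 271.1, 304.9]), 'guard': array([544.9, 268.7, 269.3]), 'heel': array([547.7, 268. , 114.1]), 'lip': array([505.3, 278.5, 125. ]), 'pocket': array([530.3, 272.3, 137.4])}
[486.7 283.2 285.8] {'grip': array([485.7, 283.4, 286.4]), 'guard': array([504.8, 278.7, 255. ]), 'heel': array([549. , 267.6, 106.6]), 'lip': array([505.3, 278.5, 105. ]), 'pocket': array([526. , 273.4, 124. ])}
[486.7 283.2 200.8] {'grip': array([485.7, 283.4, 201.4]), 'guard': array([504.8, 278.7, 170. ]), 'heel': array([549. , 267.6,  21.6]), 'lip': array([505.3, 278.5,  20. ]), 'pocket': array([526. , 273.4,  39. ])}
[486.7 283.2 186.8] {'grip': array([485.7, 283.4, 187.4]), 'guard': array([504.8, 278.7, 156. ]), 'heel': array([549. , 267.6,   7.6]), 'lip': array([505.3, 278.5,   6. ]), 'pocket': array([526. , 273.4,  25. ])}
[444.  293.8 186.3] {'grip': array([443. , 294.1, 186.9]), 'guard': array([462.1, 289.3, 155.5]), 'heel': array([506.3, 278.3,   7.1]), 'lip': array([462.6, 289.2,   5.5]), 'pocket': array([483.3, 284. ,  24.5])}
[-0.288, 0.702, 0.025, 0.065, -0.53, 0.465]
[0.268, -0.0, 0.018, 0.0, -0.533, -0.0]
[0.225, 0.0, 0.36, 0.0, 0.0, 0.0]
[0.037, 0.0, 0.059, 0.0, 0.0, 0.0]
[0.188, -0.0, -0.114, 0.0, 0.0, 0.0]
```

>>> play_rows(plan=[[[-0.04,0.1,0,0.01,-0.08,0.06,1],[-0.1,0.25,0.0,0.02,-0.18,0.16,1],[-0.16,0.4,0.01,0.035,-0.29,0.26,1],[-0.22,0.55,0.02,0.05,-0.42,0.37,1],[-0.27,0.66,0.025,0.06,-0.5,0.44,1],[-0.288,0.702,0.025,0.065,-0.53,0.465,1],[-0.288,0.702,0.025,0.065,-0.53,0.465,1],[-0.288,0.702,0.025,0.065,-0.53,0.465,1]]])

```text
time_s: 13.4
ee_pos: [535.6, 270.6, 304.3]
ee_rot: [180.0, 16.0, 166.0]
contact_force: [0.4, 0.2, -1.4]
gripper_width: 20.0
```

>>> play_rows(plan=[[[0.06,0,0.005,0,-0.13,0,1],[0.13,0,0.009,0,-0.26,0,1],[0.2,0,0.013,0,-0.4,0,1],[0.25,0,0.017,0,-0.5,0,1],[0.268,0,0.018,0,-0.533,0,1],[0.268,0,0.018,0,-0.533,0,1],[0.268,0,0.018,0,-0.533,0,1],[0.268,0,0.018,0,-0.533,0,1]]])

```text
time_s: 14.4
ee_pos: [486.9, 283.6, 286.0]
ee_rot: [180.0, 32.0, 166.0]
contact_force: [-0.4, -0.3, -2.1]
gripper_width: 19.5
```

Run:
```python
from look import *
s=status.state(); print({k:np.round(v,2).tolist() for k,v in s.items()})
for c in ['wrist','top','scene']: save(c+'4',viewer.get_image(c))
a=cv2.imread('pics/top4.png')[140:240,170:270];b=cv2.imread('pics/scene4.png')[180:280,245:345]
cv2.imwrite('pics/c4.png',cv2.resize(np.hstack([a,b]),None,fx=4,fy=4,interpolation=cv2.INTER_CUBIC))
```

```text
{'time_s': 14.4, 'joint_pos': [37.04, 6.74, 96.6, -28.79, 58.71, -27.65], 'qvel': [0.27, -0.14, 0.19, -0.06, 0.06, 0.36], 'tau': [0.0, -44.55, -37.32, -1.22, -0.73, -0.03], 'ee_pos': [486.9, 283.58, 285.96], 'ee_rot': [179.98, 31.95, 165.96], 'contact_force': [-0.43, -0.33, -2.1], 'wrist_torque': [0.15, 0.32, 0.0], 'gripper_width': 19.49}
```

View pics/wrist4.png

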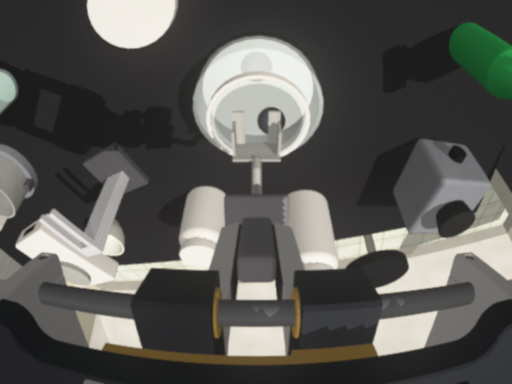

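View pics/c4.png

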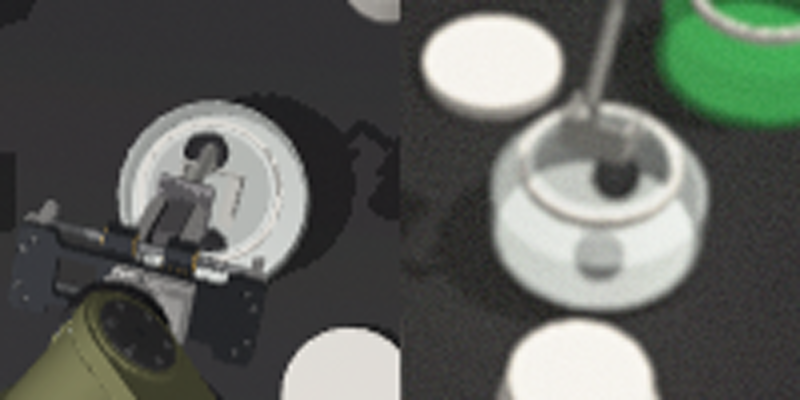

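```bash
cat >> wr.py <<'E'
def sph(c,p,Rt):
    o=Rt.apply(np.array(WI['tool_from_camera'])[:3,3])+p; d=np.array(c)-o; D=np.linalg.norm(d); d/=D
    e1=np.cross(d,[0,0,1]);e1/=np.linalg.norm(e1);e2=np.cross(d,e1); t=np.linspace(0,2*np.pi,41)[:-1]
    r=20*np.sqrt(1-(20/D)**2); return np.array(c)-d*400/D+r*(np.cos(t)[:,None]*e1+np.sin(t)[:,None]*e2)
def panpolys(p,Rt):
    Rs=Rt.as_matrix()@np.diag([1,-1,-1]); f=lambda q:p+Rs@(np.array(q)+[.5,0,1])
    c,s=np.cos(np.pi/6),np.sin(np.pi/6); g=lambda a,y,b:f([40+a*c-b*s,y,-187+a*s+b*c])
    return [([g(0,-26,0),g(45,-26,0),g(45,26,0),g(0,26,0)],(255,255,0)),([g(0,-26,32),g(0,26,32),g(0,26,0),g(0,-26,0)],(0,165,255)),([f([-22,-22,-37]),f([22,-22,-37]),f([22,22,-37]),f([-22,22,-37])],(255,0,0))]
E
python3 - <<'E'
from wr import *
p=np.array([486.9,283.58,285.96]); Rt=R.from_euler('xyz',[179.98,31.95,165.96],degrees=True)
wdraw('wrist4','ovF',p,Rt,jarpolys((531.5,272))+[(sph(b,p,Rt),(255,0,255)) for b in ([487,283,25],[573,284,25])]+panpolys(p,Rt),(180,340,30,240),2.8)
E
```

```text
(no output)
```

View pics/ovF.png

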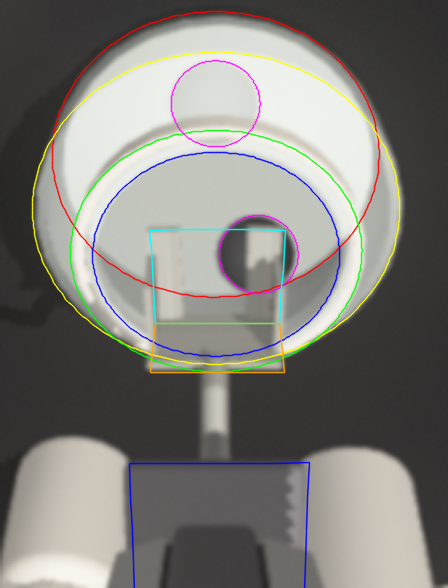

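>>> play_rows(plan=[[[0.037,0,0.06,0,0,0,1],[0.087,0,0.14,0,0,0,1],[0.137,0,0.22,0,0,0,1],[0.187,0,0.3,0,0,0,1],[0.225,0,0.36,0,0,0,1],[0.25,0,0.4,0,0,0,1],[0.262,0,0.419,0,0,0,1],[0.262,0,0.419,0,0,0,1]]])

```text
time_s: 15.55
ee_pos: [486.6, 284.0, 187.2]
ee_rot: [180.0, 32.0, 166.0]
contact_force: [0.9, -0.0, -1.1]
gripper_width: 19.7
```

Run:
```python
from wr import *
s=status.state(); print({k:np.round(v,2).tolist() for k,v in s.items()})
save('wrist5',viewer.get_image('wrist')); save('scene5',viewer.get_image('scene'))
p,Rt=s['ee_pos'],R.from_euler('xyz',s['ee_rot'],degrees=True)
wdraw('wrist5','ovG',p,Rt,panpolys(p,Rt)+[(sph([487,283,25],p,Rt),(255,0,255))],(180,340,0,200),3)
b=cv2.imread('pics/scene5.png')[180:280,245:345]
cv2.imwrite('pics/c5.png',cv2.resize(b,None,fx=5,fy=5,interpolation=cv2.INTER_CUBIC))
```

```text
{'time_s': 15.55, 'joint_pos': [37.11, 12.56, 103.68, -33.89, 47.64, -19.22], 'qvel': [0.0, -0.25, 0.01, 0.24, 0.16, -0.23], 'tau': [-0.0, -46.39, -33.29, -1.23, -0.62, 0.09], 'ee_pos': [486.56, 283.95, 187.24], 'ee_rot': [179.96, 31.99, 165.99], 'contact_force': [0.87, -0.03, -1.15], 'wrist_torque': [0.16, 0.32, -0.04], 'gripper_width': 19.7}
```

View pics/ovG.png

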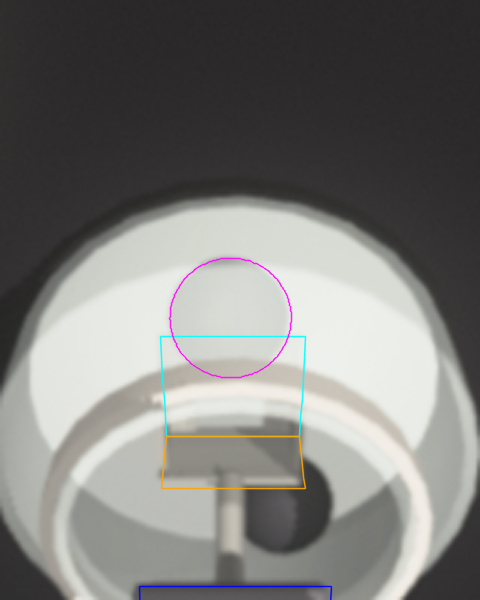

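View pics/c5.png

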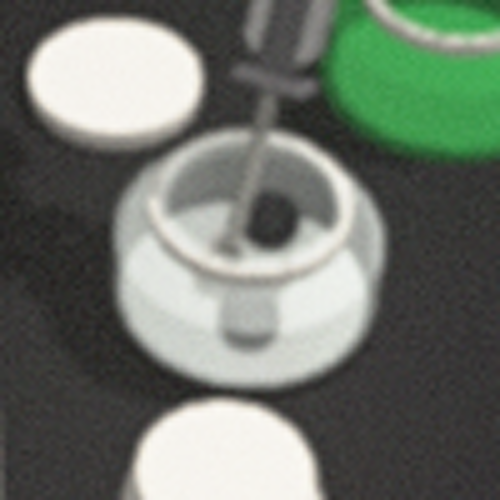

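>>> play_rows(plan=[[[0.003,0,0.005,0,0,0,1],[0.016,0,-0.003,0,0,0,1],[0.029,0,-0.011,0,0,0,1],[0.042,0,-0.019,0,0,0,1],[0.055,0,-0.028,0,0,0,1],[0.068,0,-0.036,0,0,0,1],[0.081,0,-0.044,0,0,0,1],[0.094,0,-0.052,0,0,0,1]]])

```text
time_s: 16.65
ee_pos: [465.8, 289.2, 186.4]
ee_rot: [180.0, 32.0, 166.0]
contact_force: [5.5, -1.7, 6.0]
gripper_width: 19.7
```

```bash
cat > chk.py <<'E'
import sys
from wr import *
n=sys.argv[1]
s=status.state(); print({k:np.round(v,2).tolist() for k,v in s.items() if k in('time_s','ee_pos','ee_rot','contact_force','wrist_torque','gripper_width','joint_pos')})
save('wrist'+n,viewer.get_image('wrist')); save('scene'+n,viewer.get_image('scene'))
p,Rt=s['ee_pos'],R.from_euler('xyz',s['ee_rot'],degrees=True)
wdraw('wrist'+n,'ovw',p,Rt,[],(160,360,10,210),2.5)
a=cv2.imread('pics/ovw.png')
b=cv2.imread('pics/scene'+n+'.png')[180:280,245:305]
b=cv2.resize(b,None,fx=5,fy=5,interpolation=cv2.INTER_CUBIC)
cv2.imwrite('pics/k%s.png'%n,np.hstack([a,b]))
E
python3 chk.py 6
```

```text
{'time_s': 16.65, 'joint_pos': [39.19, 11.18, 105.53, -34.63, 48.28, -16.77], 'ee_pos': [465.77, 289.2, 186.39], 'ee_rot': [179.95, 32.03, 166.0], 'contact_force': [5.53, -1.74, 6.04], 'wrist_torque': [-0.48, -2.24, 0.01], 'gripper_width': 19.72}
```

View pics/k6.png

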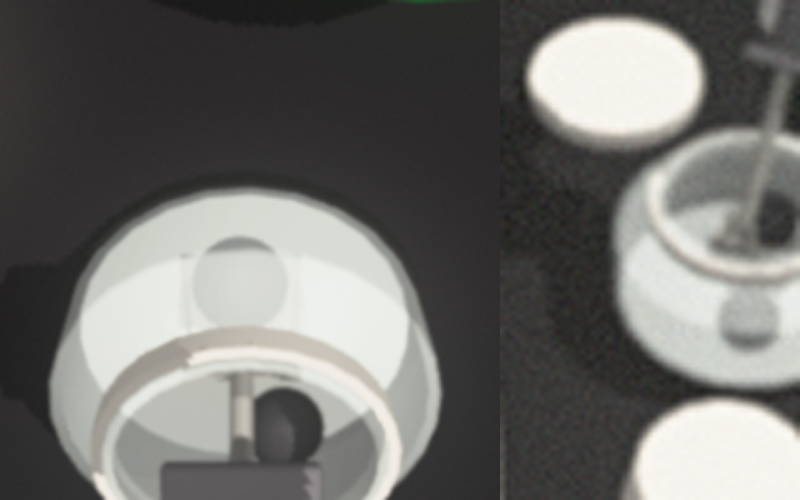

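>>> play_rows(plan=[[[0.014,0,-0.01,0,0,0,1],[0.028,0,-0.019,0,0,0,1],[0.042,0,-0.028,0,0,0,1],[0.056,0,-0.036,0,0,0,1],[0.07,0,-0.045,0,0,0,1],[0.083,0,-0.053,0,0,0,1],[0.094,0,-0.06,0,0,0,1],[0.094,0,-0.06,0,0,0,1]]])

```text
time_s: 17.75
ee_pos: [443.8, 294.6, 186.4]
ee_rot: [180.0, 32.0, 166.0]
contact_force: [4.3, -0.7, 6.4]
gripper_width: 19.2
```

```bash
python3 chk.py 7
```

```text
{'time_s': 17.75, 'joint_pos': [41.47, 9.73, 107.25, -35.17, 49.24, -14.37], 'ee_pos': [443.84, 294.57, 186.4], 'ee_rot': [179.98, 32.0, 166.01], 'contact_force': [4.32, -0.68, 6.4], 'wrist_torque': [-0.42, -1.84, -0.07], 'gripper_width': 19.25}
```

View pics/k7.png

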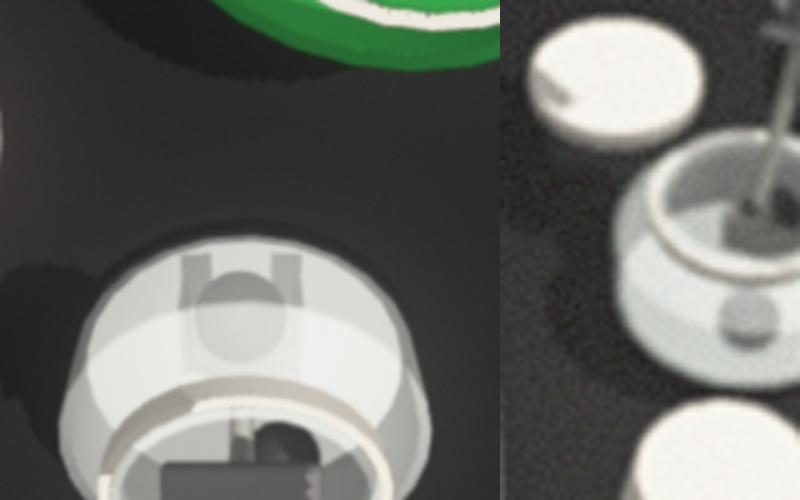

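Run:
```python
from mv import *
p,r,s=cur(); h=166
u0,z0=None,None
pp=pts(p,h,32); print(pp)
# call1: lean 32->14, heel u 26->20, z 6.5->10
def call(p0,R0,seq):
    for u,z,L in seq:
        P=tcp_for('heel',jarpos(u,z,h),h,L); print(row(p0,R0,P,tool(h,L)))
    return P,tool(h,L)
a=np.array([(27.1,7.2,32)]);
hu=np.dot(pp['heel'][:2]-JAR,[np.cos(np.radians(h)),np.sin(np.radians(h))]); print(hu)
n=np.arange(1,9)/8
P,Q=call(p,r,[(hu+(20-hu)*t,7+4*t,32-18*t) for t in n]); print(P)
P,Q=call(P,Q,[(20-17*t,11+5*t,14-14*t) for t in n]); print(P)
chain(P,Q,[(P+[0,0,170],h,0)])
```

```text
{'grip': array([443. , 294.8, 187. ]), 'guard': array([462. , 290. , 155.6]), 'heel': array([506.2, 279. ,   7.2]), 'lip': array([462.6, 289.9,   5.6]), 'pocket': array([483.3, 284.7,  24.6])}
26.2419351439804
[-0.04, -0.003, 0.01, 0.001, 0.075, 0.0]
[-0.081, -0.003, 0.02, 0.001, 0.15, 0.0]
[-0.121, -0.003, 0.031, 0.001, 0.225, 0.0]
[-0.161, -0.004, 0.044, 0.001, 0.3, 0.0]
[-0.2, -0.004, 0.058, 0.001, 0.375, 0.0]
[-0.239, -0.004, 0.074, 0.001, 0.45, 0.0]
[-0.277, -0.004, 0.09, 0.001, 0.525, 0.0]
[-0.314, -0.004, 0.109, 0.001, 0.6, 0.0]
[506.56291889 278.21751263 201.27284186]
[-0.039, -0.0, 0.006, 0.0, 0.058, 0.0]
[-0.079, -0.0, 0.013, 0.0, 0.117, -0.0]
[-0.117, -0.0, 0.021, 0.0, 0.175, 0.0]
[-0.156, -0.0, 0.03, 0.0, 0.233, -0.0]
[-0.194, -0.0, 0.039, 0.0, 0.292, -0.0]
[-0.232, 0.0, 0.05, 0.0, 0.35, 0.0]
[-0.27, 0.0, 0.061, 0.0, 0.408, 0.0]
[-0.307, -0.0, 0.073, 0.0, 0.467, 0.0]
[567.88608974 262.92792892 202.        ]
[0.0, 0.0, -0.85, 0.0, 0.0, 0.0]
```

>>> play_rows(plan=[[[-0.04,0,0.01,0,0.075,0,1],[-0.081,0,0.02,0,0.15,0,1],[-0.121,0,0.031,0,0.225,0,1],[-0.161,0,0.044,0,0.3,0,1],[-0.2,0,0.058,0,0.375,0,1],[-0.239,0,0.074,0,0.45,0,1],[-0.277,0,0.09,0,0.525,0,1],[-0.314,0,0.109,0,0.6,0,1]]])

```text
time_s: 18.85
ee_pos: [505.7, 278.7, 199.2]
ee_rot: [-179.9, 13.7, 166.0]
contact_force: [-0.3, 0.5, -3.2]
gripper_width: 19.5
```

```bash
python3 chk.py 8
```

```text
{'time_s': 18.85, 'joint_pos': [29.3, 17.0, 91.83, -10.68, 61.62, -42.4], 'ee_pos': [505.65, 278.75, 199.16], 'ee_rot': [-179.91, 13.66, 166.01], 'contact_force': [-0.27, 0.46, -3.25], 'wrist_torque': [0.04, 0.11, 0.01], 'gripper_width': 19.49}
```

View pics/k8.png

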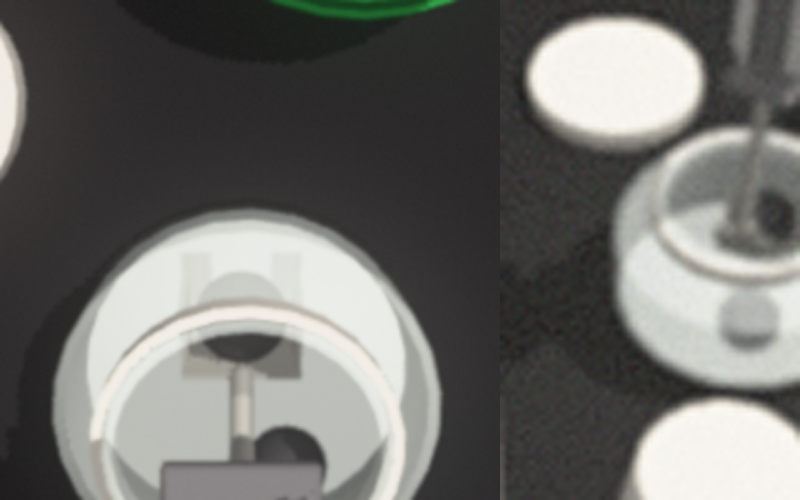

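>>> play_rows(plan=[[[-0.039,0,0.004,0,0.058,0,1],[-0.079,0,0.009,0,0.117,0,1],[-0.117,0,0.015,0,0.175,0,1],[-0.156,0,0.022,0,0.233,0,1],[-0.194,0,0.03,0,0.292,0,1],[-0.232,0,0.038,0,0.35,0,1],[-0.27,0,0.049,0,0.408,0,1],[-0.307,0,0.061,0,0.46,0,1]]])

```text
time_s: 19.95
ee_pos: [568.1, 263.5, 203.8]
ee_rot: [180.0, 0.1, 166.0]
contact_force: [-0.5, 0.2, -2.5]
gripper_width: 19.9
```

```bash
python3 chk.py 9
python3 - <<'E'
from mv import *
p,r,s=cur(); pp=pts(p,166,0); print(pp); d=[np.cos(np.radians(166)),np.sin(np.radians(166))]; print({k:round(float(np.dot(v[:2]-JAR,d)),1) for k,v in pp.items()})
E
```

```text
{'time_s': 19.95, 'joint_pos': [21.54, 27.85, 75.2, -0.03, 76.89, -54.45], 'ee_pos': [568.08, 263.48, 203.76], 'ee_rot': [179.99, 0.06, 166.0], 'contact_force': [-0.51, 0.16, -2.47], 'wrist_torque': [0.01, -0.22, 0.05], 'gripper_width': 19.86}
{'grip': array([567.9, 263.2, 204.4]), 'guard': array([567.9, 263.2, 167.4]), 'heel': array([529.1, 272.9,  17.4]), 'lip': array([491.3, 282.4,  39.9]), 'pocket': array([518.6, 275.5,  44.7])}
{'grip': -37.4, 'guard': -37.4, 'heel': 2.5, 'lip': 41.5, 'pocket': 13.4}
```

View pics/k9.png

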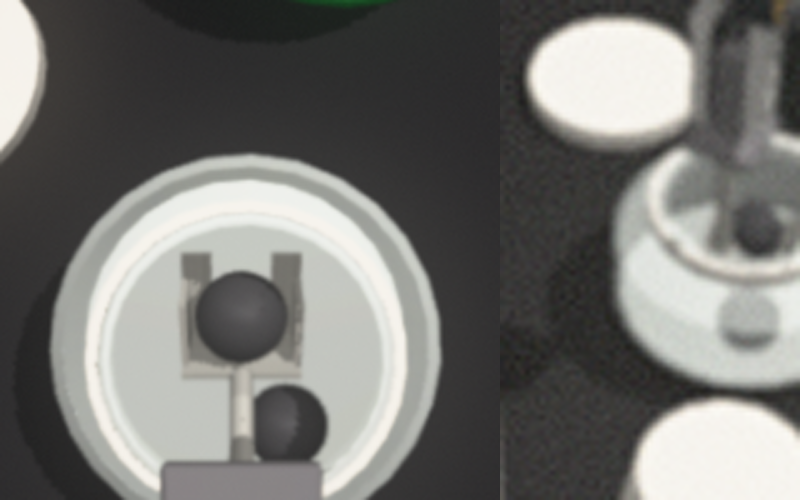

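>>> play_rows(plan=[[[-0.01,0,0,0,0,0,1],[-0.018,0,-0.03,0,0,0,1],[-0.018,0,-0.09,0,0,0,1],[-0.018,0,-0.18,0,0,0,1],[-0.018,0,-0.28,0,0,0,1],[-0.018,0,-0.38,0,0,0,1],[-0.018,0,-0.48,0,0,0,1],[-0.018,0,-0.58,0,0,0,1]]])

```text
time_s: 21.05
ee_pos: [570.5, 262.9, 322.1]
ee_rot: [179.9, 0.2, 166.0]
contact_force: [0.7, -0.0, -2.3]
gripper_width: 19.8
```

>>> play_rows(plan=[[[0,0,-0.08,0,0,0,1],[0,0,-0.14,0,0,0,1],[0,0,-0.19,0,0,0,1],[0,0,-0.22,0,0,0,1],[0,0,-0.23,0,0,0,1],[0,0,-0.23,0,0,0,1],[0,0,-0.23,0,0,0,1],[0,0,-0.23,0,0,0,1]]])

```text
time_s: 22.05
ee_pos: [570.5, 262.8, 365.6]
ee_rot: [-180.0, 0.1, 166.0]
contact_force: [0.8, 0.7, -3.3]
gripper_width: 19.7
```

```bash
python3 chk.py 10
```

```text
{'time_s': 22.05, 'joint_pos': [21.43, 24.71, 58.7, -0.09, 96.47, -54.58], 'ee_pos': [570.52, 262.83, 365.58], 'ee_rot': [-179.99, 0.15, 166.0], 'contact_force': [0.76, 0.69, -3.28], 'wrist_torque': [0.04, -0.25, -0.06], 'gripper_width': 19.68}
```

View pics/k10.png

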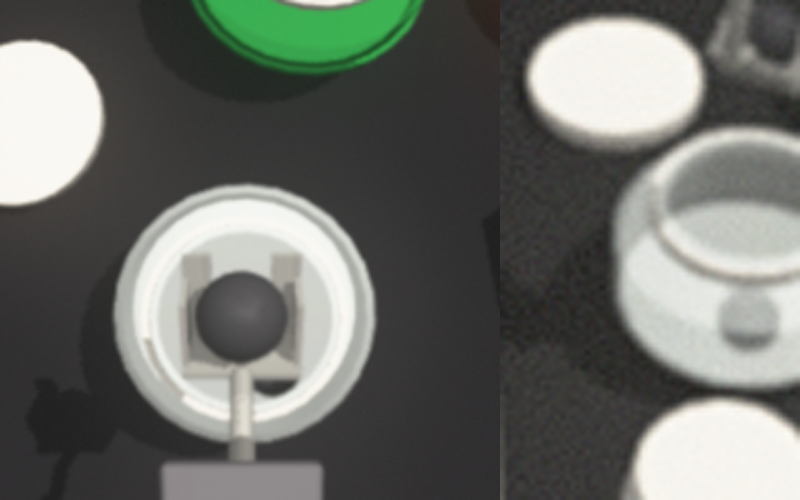

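```bash
cat >> mv.py <<'E'
BOWL=np.array([532.,-286.])
def bowlpos(u,z,h):
    a=np.radians(h); return np.array([BOWL[0]+u*np.cos(a),BOWL[1]+u*np.sin(a),z])
def rows(p0,R0,seq):
    for P,h,L in seq: print(row(p0,R0,P,tool(h,L)))
    return np.array(P,float),tool(h,L)
E
python3 - <<'E'
from mv import *
from scipy.interpolate import PchipInterpolator,CubicSpline
p,r,s=cur()
h=160
A=tcp_for('lip',bowlpos(0,125,h),h,15); print(A)
W=np.array([p,[455,120,366],[440,-60,366],[500,-210,366],A]); hd=[166,164,162,160,160]; L=[0,0,0,0,15]
d=np.r_[0,np.cumsum(np.linalg.norm(np.diff(W,axis=0),axis=1))]; print(d)
cs=CubicSpline(d,W); ph=PchipInterpolator(d,hd); pl=PchipInterpolator(d,L)
N=40; t=np.arange(1,N+1)/N
# trapezoid-ish ease: 
a=0.15; f=np.where(t<a,t*t/(2*a),np.where(t>1-a,1-a-(1-t)**2/(2*a),t-a/2)); f=f/(1-a)*d[-1]
p0,R0=p,r
for c in range(5):
    print('call',c)
    seq=[(cs(x),float(ph(x)),float(pl(x))) for x in f[c*8:c*8+8]]
    p0,R0=rows(p0,R0,seq); print(p0.round(0))
E
```

```text
[ 564.39514131 -297.79086717  303.50498668]
[  0.         183.70383389 364.32775257 525.88269679 651.41993139]
call 0
[0.006, -0.006, -0.0, 0.0, 0.005, 0.001]
[0.023, -0.025, -0.002, 0.0, 0.005, 0.002]
[0.051, -0.056, -0.004, 0.0, 0.005, 0.005]
[0.089, -0.101, -0.006, 0.0, 0.005, 0.009]
[0.134, -0.16, -0.009, 0.0, 0.005, 0.014]
[0.184, -0.235, -0.01, 0.0, 0.005, 0.021]
[0.232, -0.32, -0.011, 0.0, 0.005, 0.028]
[0.274, -0.408, -0.011, 0.0, 0.005, 0.035]
[498. 197. 368.]
call 1
[0.034, -0.09, 0.001, 0.0, 0.0, 0.007]
[0.062, -0.182, 0.003, 0.0, 0.0, 0.014]
[0.084, -0.276, 0.005, 0.0, 0.0, 0.021]
[0.1, -0.371, 0.007, 0.0, 0.0, 0.028]
[0.11, -0.467, 0.01, 0.0, 0.0, 0.035]
[0.114, -0.563, 0.013, 0.0, 0.0, 0.042]
[0.112, -0.659, 0.015, 0.0, 0.0, 0.049]
[0.104, -0.756, 0.017, 0.0, 0.0, 0.056]
[438.  56. 364.]
call 2
[-0.016, -0.096, 0.001, 0.0, 0.0, 0.007]
[-0.037, -0.19, 0.002, 0.0, 0.0, 0.014]
[-0.064, -0.284, 0.001, 0.0, 0.0, 0.021]
[-0.096, -0.376, -0.0, 0.0, 0.0, 0.028]
[-0.133, -0.466, -0.003, 0.0, 0.0, 0.035]
[-0.175, -0.554, -0.008, 0.0, 0.0, 0.043]
[-0.222, -0.639, -0.013, 0.0, 0.0, 0.051]
[-0.274, -0.722, -0.02, 0.0, 0.0, 0.061]
[449. -98. 368.]
call 3
[-0.058, -0.078, -0.006, 0.0, 0.0, 0.01]
[-0.12, -0.154, -0.011, 0.0, 0.0, 0.021]
[-0.184, -0.226, -0.013, 0.0, 0.0, 0.031]
[-0.25, -0.296, -0.012, 0.0, 0.0, 0.039]
[-0.319, -0.362, -0.006, 0.0, 0.0, 0.045]
[-0.388, -0.425, 0.005, 0.0, 0.0, 0.048]
[-0.458, -0.484, 0.023, 0.0, -0.005, 0.049]
[-0.529, -0.54, 0.048, 0.001, -0.04, 0.049]
[ 515. -234.  359.]
call 4
[-0.071, -0.051, 0.035, 0.0, -0.062, 0.0]
[-0.14, -0.098, 0.081, 0.0, -0.145, 0.0]
[-0.202, -0.138, 0.131, 0.0, -0.234, -0.0]
[-0.251, -0.168, 0.18, 0.0, -0.313, -0.0]
[-0.289, -0.19, 0.222, 0.0, -0.377, -0.0]
[-0.315, -0.205, 0.255, -0.0, -0.423, 0.0]
[-0.33, -0.214, 0.276, 0.0, -0.451, -0.0]
[-0.335, -0.217, 0.284, -0.0, -0.46, -0.0]
[ 564. -298.  304.]
```

>>> play_rows(plan=[[[0.006,-0.006,0,0,0,0,1],[0.023,-0.025,-0.002,0,0,0.002,1],[0.051,-0.056,-0.004,0,0,0.005,1],[0.089,-0.101,-0.006,0,0,0.009,1],[0.134,-0.16,-0.009,0,0,0.014,1],[0.184,-0.235,-0.01,0,0,0.021,1],[0.232,-0.32,-0.011,0,0,0.028,1],[0.274,-0.408,-0.011,0,0,0.035,1]]])

```text
time_s: 23.15
ee_pos: [496.7, 196.3, 368.1]
ee_rot: [180.0, 0.2, 164.9]
contact_force: [-0.2, -0.3, -2.7]
gripper_width: 19.9
```

>>> play_rows(plan=[[[0.034,-0.09,0.001,0,0,0.007,1],[0.062,-0.182,0.003,0,0,0.014,1],[0.084,-0.276,0.005,0,0,0.021,1],[0.1,-0.371,0.007,0,0,0.028,1],[0.11,-0.467,0.01,0,0,0.035,1],[0.114,-0.563,0.013,0,0,0.042,1],[0.112,-0.659,0.015,0,0,0.049,1],[0.104,-0.756,0.017,0,0,0.056,1]]])

```text
time_s: 24.15
ee_pos: [437.9, 55.1, 364.4]
ee_rot: [180.0, 0.2, 163.2]
contact_force: [0.8, -0.2, -3.1]
gripper_width: 19.7
```

>>> play_rows(plan=[[[-0.016,-0.096,0.001,0,0,0.007,1],[-0.037,-0.19,0.002,0,0,0.014,1],[-0.064,-0.284,0.001,0,0,0.021,1],[-0.096,-0.376,0,0,0,0.028,1],[-0.133,-0.466,-0.003,0,0,0.035,1],[-0.175,-0.554,-0.008,0,0,0.043,1],[-0.222,-0.639,-0.013,0,0,0.051,1],[-0.274,-0.722,-0.02,0,0,0.061,1]]])

```text
time_s: 25.15
ee_pos: [449.0, -98.9, 368.6]
ee_rot: [180.0, 0.2, 161.4]
contact_force: [-0.5, 1.1, -2.6]
gripper_width: 19.9
```

>>> play_rows(plan=[[[-0.058,-0.078,-0.006,0,0,0.01,1],[-0.12,-0.154,-0.011,0,0,0.021,1],[-0.184,-0.226,-0.013,0,0,0.031,1],[-0.25,-0.296,-0.012,0,0,0.039,1],[-0.319,-0.362,-0.006,0,0,0.045,1],[-0.388,-0.425,0.005,0,0,0.048,1],[-0.458,-0.484,0.023,0,-0.005,0.049,1],[-0.529,-0.54,0.048,0,-0.04,0.049,1]]])

```text
time_s: 26.15
ee_pos: [515.9, -234.9, 358.6]
ee_rot: [180.0, 1.4, 160.0]
contact_force: [1.0, 0.4, -3.2]
gripper_width: 19.7
```

>>> play_rows(plan=[[[-0.071,-0.051,0.035,0,-0.062,0,1],[-0.14,-0.098,0.081,0,-0.145,0,1],[-0.202,-0.138,0.131,0,-0.234,0,1],[-0.251,-0.168,0.18,0,-0.313,0,1],[-0.289,-0.19,0.222,0,-0.377,0,1],[-0.315,-0.205,0.255,0,-0.423,0,1],[-0.33,-0.214,0.276,0,-0.451,0,1],[-0.335,-0.217,0.284,0,-0.46,0,1]]])

```text
time_s: 27.15
ee_pos: [564.6, -298.1, 303.6]
ee_rot: [180.0, 15.2, 160.0]
contact_force: [0.8, -0.6, -3.3]
gripper_width: 19.7
```

Run:
```python
from wr import *
from mv import *
s=status.state(); print({k:np.round(v,2).tolist() for k,v in s.items() if k in('time_s','ee_pos','ee_rot','contact_force','gripper_width','joint_pos')})
save('wrist11',viewer.get_image('wrist'))
p,Rt=s['ee_pos'],R.from_euler('xyz',s['ee_rot'],degrees=True)
wdraw('wrist11','ov11',p,Rt,[(circ(532,-286,z,d),c) for z,d,c in ((20,150,(0,0,255)),(90,124,(0,255,0)))],(100,400,0,230),2.5)
h=160; n=np.arange(1,9)/8
```

```text
{'time_s': 27.15, 'joint_pos': [-32.41, 17.81, 77.04, 3.45, 70.37, -103.11], 'ee_pos': [564.56, -298.14, 303.58], 'ee_rot': [179.96, 15.16, 159.96], 'contact_force': [0.79, -0.6, -3.32], 'gripper_width': 19.71}
```

View pics/ov11.png

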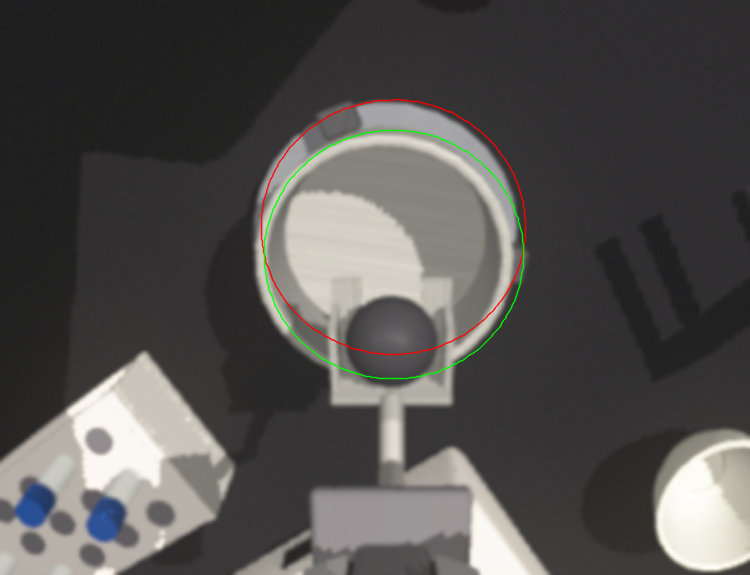

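Run:
```python
from mv import *
import mv
mv.BOWL=np.array([531.5,-288.5])
p,r,s=cur(); h=160; n=np.arange(1,9)/8
p0,R0=p,r
for (L0,L1,z0,z1,u0,u1) in ((15,37,125,80,0,-6),(37,63,80,76,-6,-6)):
    seq=[(tcp_for('lip',bowlpos(u0+(u1-u0)*t,z0+(z1-z0)*t,h),h,L0+(L1-L0)*t),h,L0+(L1-L0)*t) for t in n]
    p0,R0=rows(p0,R0,seq); print(p0.round(0),pts(p0,h,L1))
```

```text
[0.043, -0.011, 0.01, 0.001, -0.086, -0.001]
[0.087, -0.011, 0.022, 0.001, -0.178, -0.001]
[0.132, -0.012, 0.036, 0.001, -0.269, -0.001]
[0.178, -0.012, 0.052, 0.001, -0.361, -0.001]
[0.224, -0.012, 0.07, 0.001, -0.453, -0.001]
[0.27, -0.012, 0.089, 0.001, -0.544, -0.001]
[0.317, -0.012, 0.111, 0.001, -0.636, -0.001]
[0.364, -0.012, 0.135, 0.001, -0.728, -0.001]
[ 504. -279.  258.] {'grip': array([ 503.4, -278.3,  258.9]), 'guard': array([ 524.3, -285.9,  229.4]), 'heel': array([ 579.1, -305.8,   85.5]), 'lip': array([ 537.1, -290.6,   80. ]), 'pocket': array([ 555.6, -297.3,  100.8])}
[0.048, -0.0, -0.019, 0.0, -0.108, 0.0]
[0.098, -0.0, -0.036, -0.0, -0.217, 0.0]
[0.149, 0.0, -0.05, 0.0, -0.325, 0.0]
[0.2, -0.0, -0.06, 0.0, -0.433, 0.0]
[0.252, 0.0, -0.069, -0.0, -0.542, 0.0]
[0.305, -0.0, -0.074, 0.0, -0.65, 0.0]
[0.358, 0.0, -0.076, 0.0, -0.758, 0.0]
[0.411, 0.0, -0.076, 0.0, -0.867, 0.0]
[ 434. -253.  221.] {'grip': array([ 433.1, -252.7,  221.1]), 'guard': array([ 464.1, -264. ,  204.3]), 'heel': array([ 572.6, -303.5,  100.5]), 'lip': array([ 537.1, -290.6,   76. ]), 'pocket': array([ 545.1, -293.5,  103.3])}
```

Run:
```python
from mv import *
import mv
mv.BOWL=np.array([531.5,-288.5])
p,r,s=cur(); h=160; n=np.arange(1,9)/8
p0,R0=p,r
for (L0,L1,z0,z1,u0,u1) in ((15,36,125,92,0,0),(36,62,92,80,0,-3)):
    seq=[(tcp_for('lip',bowlpos(u0+(u1-u0)*t,z0+(z1-z0)*t,h),h,L0+(L1-L0)*t),h,L0+(L1-L0)*t) for t in n]
    p0,R0=rows(p0,R0,seq); print(p0.round(0),pts(p0,h,L1))
```

```text
[0.043, -0.011, 0.003, 0.001, -0.082, -0.001]
[0.087, -0.011, 0.007, 0.001, -0.169, -0.001]
[0.131, -0.011, 0.013, 0.001, -0.257, -0.001]
[0.177, -0.012, 0.021, 0.001, -0.344, -0.001]
[0.222, -0.012, 0.031, 0.001, -0.432, -0.001]
[0.269, -0.012, 0.042, 0.001, -0.519, -0.001]
[0.315, -0.012, 0.056, 0.001, -0.607, -0.001]
[0.362, -0.012, 0.071, 0.001, -0.694, -0.001]
[ 502. -278.  271.] {'grip': array([ 500.7, -277.3,  271.5]), 'guard': array([ 521.1, -284.7,  241.6]), 'heel': array([ 573.6, -303.8,   96.7]), 'lip': array([ 531.5, -288.5,   92. ]), 'pocket': array([ 550.3, -295.3,  112.5])}
[0.05, -0.0, -0.014, 0.0, -0.108, 0.0]
[0.101, -0.0, -0.025, -0.0, -0.217, -0.0]
[0.153, 0.0, -0.034, -0.0, -0.325, 0.0]
[0.206, -0.0, -0.04, 0.0, -0.433, 0.0]
[0.259, -0.0, -0.043, -0.0, -0.542, 0.0]
[0.313, -0.0, -0.043, -0.0, -0.65, 0.0]
[0.367, -0.0, -0.04, 0.0, -0.758, -0.0]
[0.422, -0.0, -0.034, 0.0, -0.867, 0.0]
[ 434. -253.  227.] {'grip': array([ 432.7, -252.5,  227. ]), 'guard': array([ 463.4, -263.7,  209.6]), 'heel': array([ 570.2, -302.6,  103.9]), 'lip': array([ 534.3, -289.5,   80. ]), 'pocket': array([ 542.8, -292.6,  107.2])}
```

>>> play_rows(plan=[[[0.043,-0.011,0.003,0,-0.082,0,1],[0.087,-0.011,0.007,0,-0.169,0,1],[0.131,-0.011,0.013,0,-0.257,0,1],[0.177,-0.012,0.021,0,-0.344,0,1],[0.222,-0.012,0.031,0,-0.432,0,1],[0.269,-0.012,0.042,0,-0.519,0,1],[0.315,-0.012,0.056,0,-0.607,0,1],[0.362,-0.012,0.071,0,-0.694,0,1]]])

```text
time_s: 28.2
ee_pos: [501.3, -277.3, 271.5]
ee_rot: [180.0, 36.1, 160.0]
contact_force: [0.7, 0.4, -2.6]
gripper_width: 20.1
```

>>> play_rows(plan=[[[0.05,0,-0.014,0,-0.108,0,1],[0.101,0,-0.025,0,-0.217,0,1],[0.153,0,-0.034,0,-0.325,0,1],[0.206,0,-0.04,0,-0.433,0,1],[0.259,0,-0.043,0,-0.542,0,1],[0.313,0,-0.043,0,-0.65,0,1],[0.367,0,-0.04,0,-0.758,0,1],[0.422,0,-0.034,0,-0.867,0,1]]])

```text
time_s: 29.2
ee_pos: [445.7, -213.1, 273.6]
ee_rot: [-178.0, 58.2, 158.5]
contact_force: [0.2, 1.5, -2.2]
gripper_width: 19.5
```

Run:
```python
from wr import *
s=status.state(); print({k:np.round(v,2).tolist() for k,v in s.items() if k in('time_s','ee_pos','ee_rot','contact_force','gripper_width','joint_pos')})
for c in ['wrist','scene']: save(c+'12',viewer.get_image(c))
a=crop(cv2.imread('pics/wrist12.png'),130,380,0,240,1.6); b=crop(cv2.imread('pics/scene12.png'),90,190,140,236,4)
cv2.imwrite('pics/k12.png',np.hstack([a,b]))
```

```text
{'time_s': 29.2, 'joint_pos': [-34.36, -15.23, 129.94, 50.07, 11.67, -146.33], 'ee_pos': [445.67, -213.13, 273.58], 'ee_rot': [-177.98, 58.15, 158.53], 'contact_force': [0.21, 1.47, -2.16], 'gripper_width': 19.53}
```

View pics/k12.png

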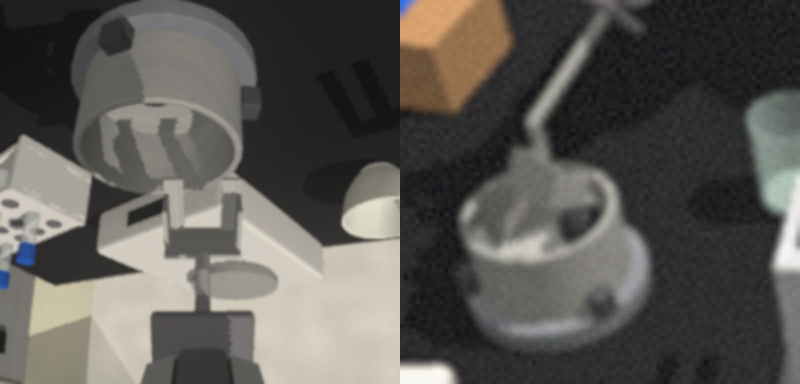

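Run:
```python
from mv import *
rows(np.array([434,-253,227]),tool(160,62),[(np.array([502,-278,290]),160,36)])
p,r,s=cur(); rows(p,r,[(np.array([502,-278,290]),160,36)])
from look import *
print(pts(p,158.5,58))
save('top12',viewer.get_image('top')); 
cv2.imwrite('pics/t12.png',cv2.resize(cv2.imread('pics/top12.png')[140:240,320:440],None,fx=5,fy=5,interpolation=cv2.INTER_CUBIC))
for c in ('top','scene'):
    print(c,[(np.array(d['point'])*W,d['score']) for d in recognise(c,'ball1_center')])
```

```text
[-0.448, -0.001, 0.172, -0.0, 0.867, -0.0]
[-0.273, -0.192, 0.288, -0.1, 0.737, -0.045]
{'grip': array([ 444.4, -212. ,  273.4]), 'guard': array([ 473.6, -223.5,  253.8]), 'heel': array([ 572.3, -262.4,  140.4]), 'lip': array([ 535.3, -247.8,  119.3]), 'pocket': array([ 545.4, -251.8,  145.7])}
top []
scene [(array([135.68  , 194.9952]), 0.62), (array([191.1808, 232.2048]), 0.37)]
```

View pics/t12.png

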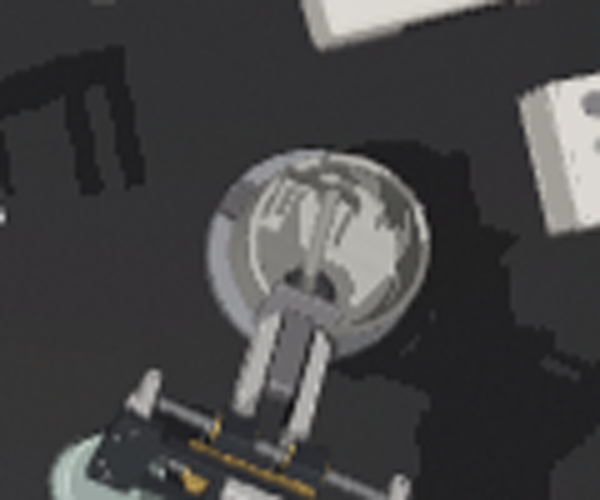

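>>> play_rows(plan=[[[-0.05,0,0.0,0,0.1,0,1],[-0.11,0,0.02,0,0.21,0,1],[-0.17,0,0.04,0,0.32,0,1],[-0.22,0,0.06,0,0.43,0,1],[-0.28,0,0.09,0,0.54,0,1],[-0.34,0,0.12,0,0.65,0,1],[-0.4,0,0.15,0,0.76,0,1],[-0.448,0,0.172,0,0.867,0,1]]])

```text
time_s: 30.45
ee_pos: [517.0, -243.7, 330.5]
ee_rot: [-178.7, 31.8, 157.4]
contact_force: [-1.4, -0.2, -1.8]
gripper_width: 19.6
```

Run:
```python
from wr import *
s=status.state(); print({k:np.round(v,2).tolist() for k,v in s.items() if k in('time_s','ee_pos','ee_rot','contact_force','gripper_width','joint_pos')})
for c in ['wrist','scene']: save(c+'13',viewer.get_image(c))
a=crop(cv2.imread('pics/wrist13.png'),130,380,0,240,1.6); b=crop(cv2.imread('pics/scene13.png'),90,190,140,236,4)
cv2.imwrite('pics/k13.png',np.hstack([a,b]))
```

```text
{'time_s': 30.45, 'joint_pos': [-30.11, -0.09, 97.88, 3.52, 50.49, -98.65], 'ee_pos': [516.98, -243.74, 330.49], 'ee_rot': [-178.74, 31.85, 157.43], 'contact_force': [-1.36, -0.24, -1.82], 'gripper_width': 19.57}
```

View pics/k13.png

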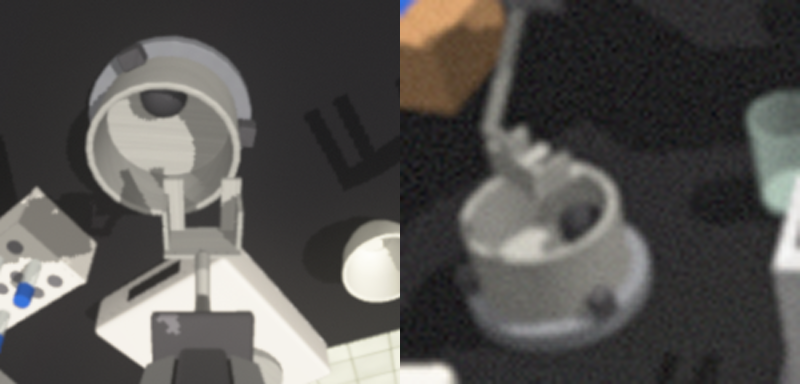

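Run:
```python
from mv import *
p,r,s=cur()
pre=np.array([560.5,-27,0])+80*np.array([np.cos(np.radians(190)),np.sin(np.radians(190)),0])
print(pre)
chain(p,r,[((480,-150,350),172,8),((pre[0]-5,pre[1]-2,350),190,0),((pre[0],pre[1],223),190,0)])
```

```text
[481.71537976 -40.89185421   0.        ]
[0.249, 0.356, -0.276, -0.208, 0.79, -0.468]
[0.09, 0.528, -0.013, -0.042, 0.264, -0.599]
[-0.026, 0.006, 0.635, 0.0, 0.0, 0.0]
```

>>> play_rows(plan=[[[0.03,0.03,-0.05,-0.02,0.08,-0.05,1],[0.06,0.09,-0.09,-0.05,0.2,-0.11,1],[0.1,0.15,-0.13,-0.08,0.32,-0.19,1],[0.14,0.21,-0.17,-0.12,0.45,-0.27,1],[0.19,0.27,-0.21,-0.15,0.58,-0.34,1],[0.22,0.32,-0.25,-0.18,0.68,-0.41,1],[0.24,0.35,-0.27,-0.2,0.76,-0.45,1],[0.249,0.356,-0.276,-0.208,0.79,-0.468,1]]])

```text
time_s: 31.55
ee_pos: [479.0, -148.9, 349.1]
ee_rot: [180.0, 8.0, 172.1]
contact_force: [-0.3, -0.6, -2.2]
gripper_width: 20.1
```

>>> play_rows(plan=[[[0.01,0.04,-0.001,-0.003,0.02,-0.05,1],[0.02,0.12,-0.003,-0.01,0.06,-0.14,1],[0.04,0.21,-0.005,-0.017,0.1,-0.24,1],[0.05,0.31,-0.008,-0.025,0.155,-0.35,1],[0.07,0.4,-0.01,-0.032,0.2,-0.45,1],[0.08,0.48,-0.012,-0.038,0.24,-0.54,1],[0.09,0.528,-0.013,-0.042,0.264,-0.599,1],[0.09,0.528,-0.013,-0.042,0.264,-0.599,1]]])

```text
time_s: 32.55
ee_pos: [475.7, -41.2, 349.5]
ee_rot: [-180.0, 0.0, -169.9]
contact_force: [0.7, -0.3, -1.7]
gripper_width: 20.0
```

Run:
```python
from wr import *
s=status.state(); print({k:np.round(v,2).tolist() for k,v in s.items() if k in('time_s','ee_pos','ee_rot','contact_force','gripper_width','joint_pos')})
save('wrist14',viewer.get_image('wrist')); p,Rt=s['ee_pos'],R.from_euler('xyz',s['ee_rot'],degrees=True)
wdraw('wrist14','ov14',p,Rt,panpolys(p,Rt)+standpolys((560.5,-27,10))[:6],(130,380,60,300),3)
```

```text
{'time_s': 32.55, 'joint_pos': [-9.35, 3.87, 86.44, 0.01, 89.65, -109.46], 'ee_pos': [475.68, -41.18, 349.47], 'ee_rot': [-179.99, 0.04, -169.89], 'contact_force': [0.74, -0.28, -1.74], 'gripper_width': 20.0}
```

View pics/ov14.png

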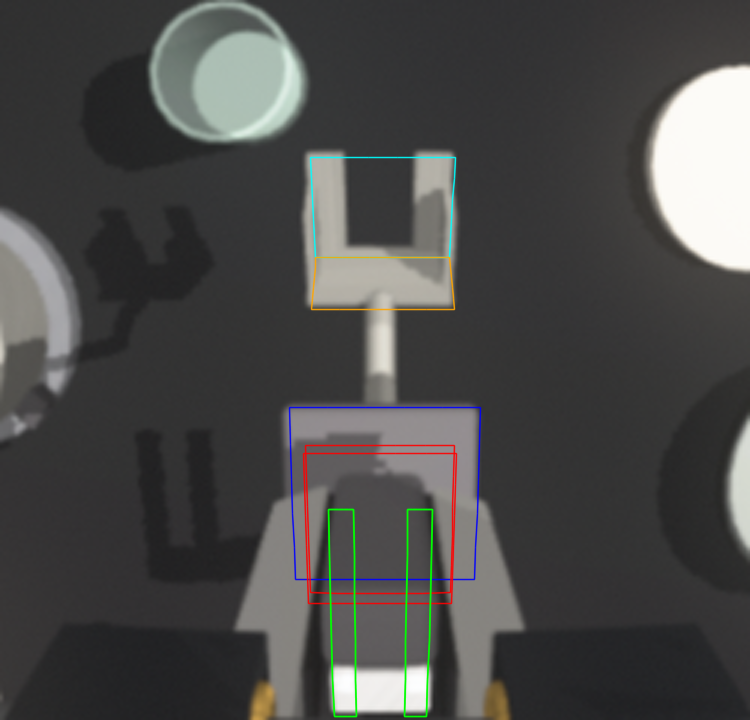

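>>> play_rows(plan=[[[-0.03,0.003,0.06,0,0,0,1],[-0.03,0.003,0.16,0,0,0,1],[-0.03,0.003,0.28,0,0,0,1],[-0.03,0.003,0.4,0,0,0,1],[-0.03,0.003,0.52,0,0,0,1],[-0.03,0.003,0.6,0,0,0,1],[-0.03,0.003,0.63,0,0,0,1],[-0.03,0.003,0.63,0,0,0,1]]])

```text
time_s: 33.6
ee_pos: [481.6, -40.1, 223.7]
ee_rot: [-180.0, 0.1, -170.0]
contact_force: [0.4, 0.1, -1.5]
gripper_width: 19.7
```

Run:
```python
from wr import *
from mv import *
s=status.state(); print({k:np.round(v,2).tolist() for k,v in s.items() if k in('time_s','ee_pos','ee_rot','contact_force')})
save('wrist15',viewer.get_image('wrist')); save('top15',viewer.get_image('top')); p,Rt=s['ee_pos'],R.from_euler('xyz',s['ee_rot'],degrees=True)
wdraw('wrist15','ov15',p,Rt,standpolys((560.5,-27,10))[:6],(130,380,60,300),3)
chain(p,Rt,[((560.5,-27,223),190,0),((560.5,-27,211.5),190,0)])
```

```text
{'time_s': 33.6, 'ee_pos': [481.64, -40.14, 223.66], 'ee_rot': [-179.99, 0.05, -169.97], 'contact_force': [0.38, 0.05, -1.49]}
[-0.4, -0.004, 0.004, -0.0, 0.002, 0.001]
[0.0, 0.0, 0.057, 0.0, 0.0, 0.0]
```

View pics/ov15.png

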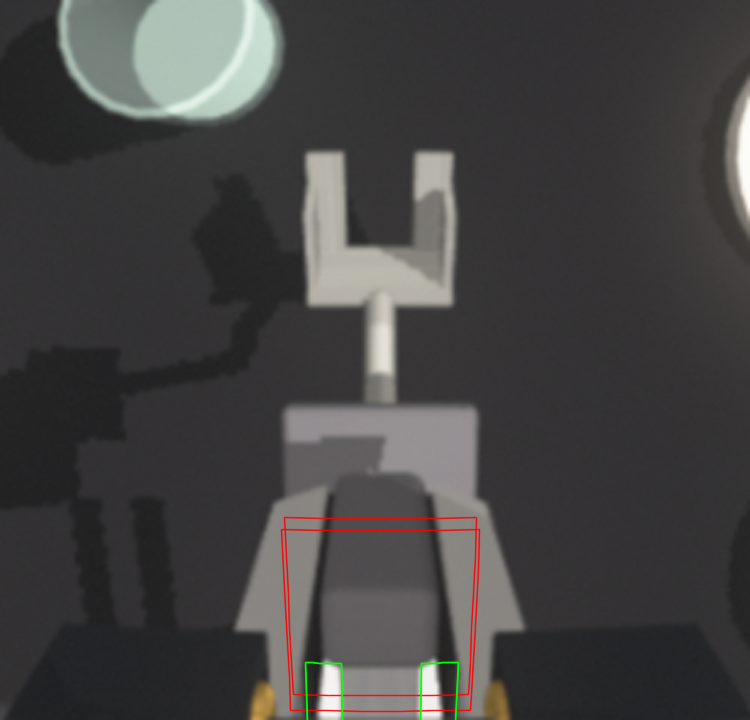

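>>> play_rows(plan=[[[-0.05,-0.001,0.003,0,0,0,1],[-0.11,-0.002,0.003,0,0,0,1],[-0.17,-0.002,0.003,0,0,0,1],[-0.23,-0.003,0.003,0,0,0,1],[-0.29,-0.003,0.003,0,0,0,1],[-0.35,-0.004,0.003,0,0,0,1],[-0.4,-0.004,0.003,0,0,0,1],[-0.4,-0.004,0.003,0,0,0,1]]])

```text
time_s: 34.7
ee_pos: [560.8, -26.8, 222.7]
ee_rot: [-180.0, 0.0, -170.0]
contact_force: [-0.5, 0.3, -2.8]
gripper_width: 19.7
```

>>> play_rows(plan=[[[0,0,0.01,0,0,0,1],[0,0,0.025,0,0,0,1],[0,0,0.04,0,0,0,1],[0,0,0.05,0,0,0,1],[0,0,0.057,0,0,0,1],[0,0,0.06,0,0,0,1],[0,0,0.06,0,0,0,1],[0,0,0.06,0,0,0,1]]])

```text
time_s: 35.7
ee_pos: [560.5, -26.9, 211.1]
ee_rot: [-180.0, 0.1, -170.0]
contact_force: [0.7, 0.5, -1.2]
gripper_width: 19.8
```

Run:
```python
from wr import *
s=status.state(); print({k:np.round(v,2).tolist() for k,v in s.items() if k in('time_s','ee_pos','ee_rot','contact_force','wrist_torque')})
for c in ('top','scene'): save(c+'16',viewer.get_image(c))
a=crop(cv2.imread('pics/scene16.png'),150,240,130,255,4); b=crop(cv2.imread('pics/top16.png'),270,350,130,255,4)
cv2.imwrite('pics/k16.png',np.hstack([a,b]))
```

```text
{'time_s': 35.7, 'ee_pos': [560.45, -26.89, 211.05], 'ee_rot': [-179.99, 0.05, -169.96], 'contact_force': [0.73, 0.47, -1.19], 'wrist_torque': [0.07, -0.11, -0.05]}
```

View pics/k16.png

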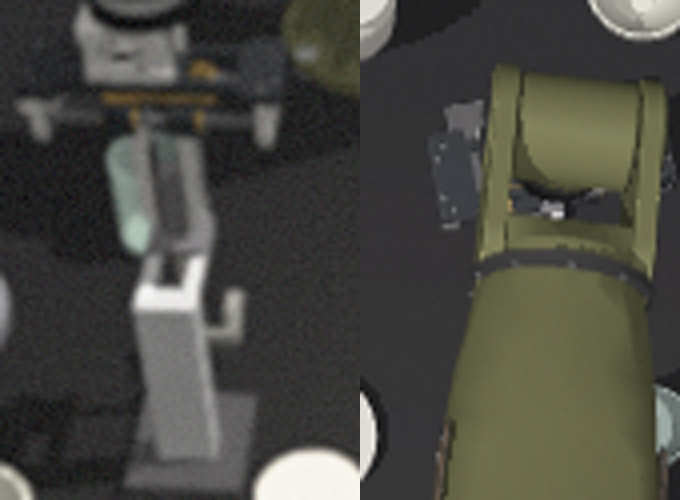

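>>> play_rows(plan=[[[0,0,0.004,0,0,0,1],[0,0,0.007,0,0,0,1],[0,0,0.007,0,0,0,1],[0,0,0.007,0,0,0,1],[0,0,0.007,0,0,0,1],[0,0,0.007,0,0,0,1],[0,0,0.007,0,0,0,1],[0,0,0.007,0,0,0,1]]])

```text
time_s: 36.8
ee_pos: [560.5, -26.9, 211.0]
ee_rot: [-180.0, 0.1, -170.0]
contact_force: [-4.5, 0.5, 10.2]
gripper_width: 20.0
```

>>> play_rows(plan=[[[0,0,-0.005,0,0,0,1],[0,0,-0.005,0,0,0,0.7],[0,0,-0.005,0,0,0,0.4],[0,0,-0.005,0,0,0,-0.2],[0,0,-0.005,0,0,0,-1],[0,0,-0.005,0,0,0,-1],[0,0,-0.005,0,0,0,-1],[0,0,-0.005,0,0,0,-1]]])

```text
time_s: 37.8
ee_pos: [560.4, -26.9, 210.6]
ee_rot: [-180.0, 0.0, -170.0]
contact_force: [-0.6, -0.1, 0.7]
gripper_width: 75.1
```

>>> play_rows(plan=[[[0,0,-0.05,0,0,0,-1],[0,0,-0.15,0,0,0,-1],[0,0,-0.3,0,0,0,-1],[0,0,-0.45,0,0,0,-1],[0.05,0,-0.6,0,0,0,-1],[0.1,0,-0.65,0,0,0,-1],[0.15,0,-0.65,0,0,0,-1],[0.15,0,-0.65,0,0,0,-1]]])

```text
time_s: 38.8
ee_pos: [530.1, -32.2, 339.8]
ee_rot: [180.0, -0.0, -170.0]
contact_force: [-1.1, 0.1, 0.3]
gripper_width: 94.6
```

Run:
```python
from wr import *
s=status.state(); print({k:np.round(v,2).tolist() for k,v in s.items() if k in('time_s','ee_pos','ee_rot','contact_force','gripper_width')})
save('wrist17',viewer.get_image('wrist')); p,Rt=s['ee_pos'],R.from_euler('xyz',s['ee_rot'],degrees=True)
wdraw('wrist17','ov17',p,Rt,standpolys((560.5,-27,10)),(0,512,0,384),1.5)
save('scene17',viewer.get_image('scene')); cv2.imwrite('pics/s17.png',crop(cv2.imread('pics/scene17.png'),90,340,140,290,3))
for t in('scoop_grip','scoop_guard'):
  print(t,[watz(np.array(d['point'])*W,z,p,Rt).round(1) for d in mark_of('wrist',t)[:1] for z in [212 if t=='scoop_grip' else 175]])
```

```text
{'time_s': 38.8, 'ee_pos': [530.09, -32.22, 339.81], 'ee_rot': [179.99, -0.02, -169.98], 'contact_force': [-1.11, 0.06, 0.34], 'gripper_width': 94.59}
scoop_grip [array([564.8, -26.1, 212. ])]
scoop_guard [array([558. , -28.2, 175. ])]
```

View pics/ov17.png

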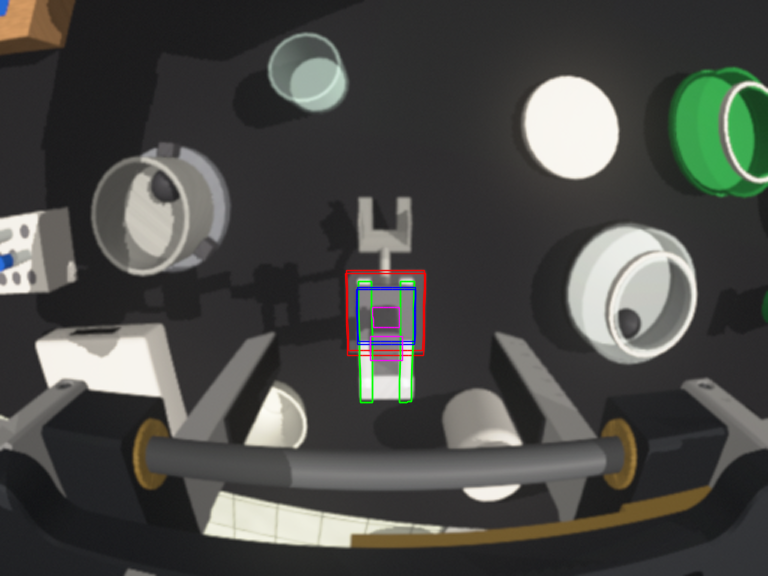

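View pics/s17.png

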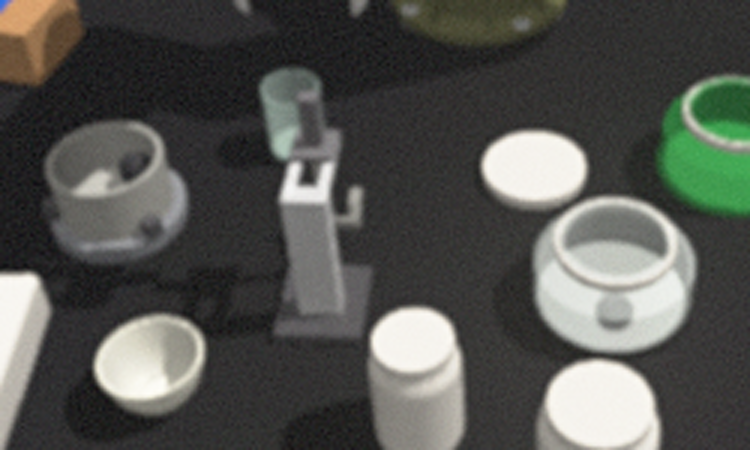

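```bash
python3 -c "
from plant import robot; print(robot.hand_in())"
```

```text
the job is handed in; nothing more can be done
None
```

The job is done and handed in at about 39 s of the 72 s allowed. I scooped the ball nearer the robot out of the clear jar, tipped it into the mill bowl and hung the scoop back in its stand.

- **Final pictures (wrist and scene):** one ball is in the bowl and the other is still in the jar. The scoop hangs upright with its guard plate on the prongs. Beaker, mortar and white jar are standing, and the gripper is open and clear of everything.
- **Scoop seat:** the outline drawn at the measured stand pose fits the picture. The network's points for the scoop's guard and grip came out 2 to 5 mm from that pose, and from two heights, so they may be partly noise. That is within the 15 mm sideways and 35 to 50 mm lengthwise limits.
- **Tipping:** this move did not go as planned. The last joint reached -146.33°, against a limit of -146.38°, so the arm stopped short of the planned pose, about 60 mm off. The ball had already rolled into the bowl, and I backed the arm off. The measured angle stayed inside the range.

The hand-in gave no verdict.

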